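Pack the full screw carton in the slide-lid job case

TASK

Pack the job case: draw its sliding lid straight out of the grooves by the batten, keeping it level so that it does not bind and the case is not dragged along or tipped, and lay it down gently, flat on the bench with the batten up. Of the two identical closed cartons of screws standing on the bench left of the case (not the one in the orange tray) one is full and one is used up: find the full one by lifting, set it down upright, without dropping it, on the floor of the case's empty bay, and leave the other standing upright on the bench. Leave the other things on the bench where they lie.

Things in the scene. Friction and masses are not known exactly. Their poses are not given: they have to be found in the camera images.
- case: Loose, heavy plywood box, 130 (x) x 196 (y) x 92 mm high, about 2.6 kg. Origin: centre of its underside; z up; +y points out of its mouth, the end from which the lid is drawn. Inside, floor 8 mm above the underside, inner width 106 mm: at the mouth a small bay with a tape measure in it, then a partition (y = 24 to 30 mm, 64 mm high), then the empty bay.
- case_mouth (a point): Middle of the mouth, 76 mm above the case's underside (height of the lid's underside), 98 mm from its origin along y; axes as the case's. The lid runs in two level grooves along the case's long sides, 120 mm apart from bottom to bottom, 10 mm high; lips 6 mm thick above them, up to the rim, leave 105 mm open between them. The end wall at the mouth is 2 mm lower than the lid.
- case_bay (a point): Centre of the floor of the case's empty bay, in the case at x = 0, y = -32, z = 8 mm; axes as the case's. The bay measures 106 (x) x 112 (y) mm; the rim is 84 mm above its floor, and the opening between the lips above it is 105 mm wide along x.
- lid: Loose wooden lid, plate 118 (x) x 184 (y) x 8 mm, 0.16 kg, at the start in the grooves, shut or up to 20 mm out. Origin: centre of the plate's underside; z up; +y is the way it is drawn out. Shut, its origin is at y = 5 mm in the case; it is clear of the grooves at y = 190 mm. Play in the grooves: 2 mm in height, 1 mm at either side.
- lid_pull (a point): Middle of the batten on the lid to pull by: 66 mm from the lid's origin along its y (26 mm behind the front edge), 22 mm above the lid's underside; axes as the lid's. The batten is 70 mm along x, 16 mm thick along y and stands 24 mm above the plate; grip it across its thickness.
- carton_1: One of two closed cardboard cartons of screws that look the same, 51 (x) x 70 (y) x 56 mm high, standing loose on the bench to the left of the case. Origin: centre of the underside, z up. One of the two is full (0.3 to 0.5 kg), the other used up (under 0.1 kg); only the weight tells
- carton_2: The other carton, of the same look and size: 51 (x) x 70 (y) x 56 mm high, origin at the centre of the underside, z up
- parts_tin: bystander: round tin, 78 mm across, 28 mm high, origin at the centre of its underside; to be left alone
- wrench_a: bystander: combination wrench, 176 mm long, lying flat close in front of the robot; to be left alone
- pliers: bystander: pliers, 180 mm long, lying flat right of the wrench; to be left alone
- screw_jar: bystander: clear jar of screws, 66 mm across, 90 mm high, at the left; to be left alone
- spring_clamp: bystander: spring clamp, 164 mm long, lying at the left; to be left alone
There are look-alikes about, which are no part of the job. There is more than one size of the lid; the one meant has the size given above.

How it is judged:
By the outcome, as a careful person would: the job done as asked, in the order asked, and still so for the second after the job is handed in, with the robot touching nothing.
It also fails if it takes over 67 s, if anything falls off the work surface, if the arm or the gripper's body presses on something with over 40 N, if the wrist force passes 120 N, or if a joint passes its speed limit or range.

ROBOT

A 6-joint arm with a two-finger parallel gripper is mounted at the origin on the work surface; the furniture and walls round the work are solid. World frame = base frame: x ahead of the robot, y to its left, z up, the work surface at z = 0. Lengths are in m, angles in rad, forces in N, time in s.
With the tool pointing down it reaches from about 0.425 to 0.95 m from the base axis. Payload 3.5 kg.
Tool frame: the origin (TCP) lies on the centre line of the jaws, within the pads' length; the fingertips stand 25 mm ahead of it and the grasp point (between the pads) lies 6 mm ahead of it (ctrl.finger_overhang is the distance from the TCP to the fingertips, in m); z points along the fingers, y is the line along which they close (so a half turn about z gives the same grasp; the last joint's range is limited). The gripper opens to 85 mm and grips with 20 to 120 N. Pads are 22 mm wide; open, the fingers measure 114 mm over their backs; the gripper's body (76 mm by 85 mm) begins 54 mm behind the grasp point. The pads swing forward as they close: fully open they stand 13 mm farther back than shut.
Start: joints at [-1.309, 0.286, 1.577, -0, 1.279, -0.15], TCP at [0.27, -0.619, 0.256] pointing down, gripper open.
Joint ranges: [-2.77, 2.77], [-0.9, 2.22], [0.21, 2.48], [-1.53, 4.67], [0.24, 2.81], [-2.84, 2.84]. Speed limits (rad/s): [2.79, 2.79, 3.14, 3.14, 3.14, 3.14].

INTERFACE

Orientations are given as a unit quaternion [x, y, z, w].
In Python, from plant import get_state, imaging, job, ctrl gives the robot as it stands.
- The arm moves only by the tool jog_arm, never from a script. Its argument "increments" is a list of rows, each an object of numbers: "dx", "dy", "dz": the shift along the world's x, y, z each as a share of 12 cm, from -1 to 1; "ax", "ay", "az": the turn, a rotation vector about the world's x, y, z each as a share of pi/2 rad, from -1 to 1; "gripper": the gripper command: -1 is shut, 1 is fully open, values between are in proportion. A call has 1 to 10 rows; each row is the pose to reach, as a shift and turn from the pose commanded when the call began; what a row does not reach only later rows make up. A row lasts 1/10 s, in which the tool goes at most 50 mm and 8.59 degrees, less where a joint would pass 70% of its speed; a pose out of reach is approached as far as the arm can. A call with a number of a shift or a turn outside -1 to 1 is refused whole. A call with a gripper value outside its range is refused whole. The fingers move at their own pace and stop on an object; "force" is the grip in N (left out, the last holds). Time passes only in rows, so rows that repeat a pose let the fingers close. It gives the time, the measured TCP pose, the force, the opening and the grip force at its end, in the units of the state.
- get_state(): the state, without advancing time (a new reading comes with each control period).
- imaging.read_camera(name): name is "scene" or "top"; returns a dict with "frame" (384x512x3 uint8, blue, green, red), "depth" (384x512 float32, m along the optical axis (not along the pixel's ray), 0 where there is no reading), "camera_matrix" (3x3 intrinsics, pixels), "dist" ([k1, k2, p1, p2, k3] as OpenCV has them; the pictures are not rectified), "extrinsics" (4x4, takes a point from camera to world coordinates). Camera axes: x right, y up, looking along -z (the intrinsics and any distortion apply to the point x, -y, -z); pixel columns grow to the right and rows downward; lengths in m; the calibration is good to about 2 mm. A picture is of the moment at which its call begins.
- job.sign_off(): hands the job in; it is judged then, once.
The state is a dict: "time": time; "qpos": joint angles; "dq": joint speeds; "joint_efforts": joint torques, N m; "eef_pos": TCP position; "tcp_rot": TCP orientation; "contact_force": force on the tool from outside, world axes, zero at the start; "wrist_torque": the same for the moment, N m; "opening": opening from 0.0 (shut) to 1.0 (fully open); "finger_force": force on a finger pad.
Only numpy, scipy, OpenCV 4.12 (cv2) and the standard library are available. Lean on these libraries where they do the work, as an engineer would, in place of code of your own. Each camera call takes 0.05 s, during which the arm holds its last target. There are 200 camera calls.

## Working session

There is one attempt and no reset: what is moved stays moved. The work goes in short steps, Python scripts to look and compute and a tool call to move; the robot and the scene stay as the last step left them, time stands still between calls to the robot, and variables do not carry over. Pictures are saved under pics/ and viewed, at most 10 in all, crops included, and the job is handed in when it is done.

Besides the shell and the picture viewer there is one more tool, called after "Call:" as a command line: name --argument value ..., lists and objects as JSON in quotes. jog_arm: Moves the arm, as the interface text tells. Shift numbers are shares of 12 cm and turn numbers shares of pi/2 rad, none past 1 either way. Its arguments: {"type":"object","properties":{"increments":{"type":"array"},"force":{"type":"number"}},"required":["increments"]}

```bash
ls; mkdir -p pics
cat > h.py <<'E'
import numpy as np, cv2, pickle
from plant import get_state, imaging, job, ctrl
def grab(n):
    c=imaging.read_camera(n); pickle.dump(c,open(f'{n}.pkl','wb')); return c
def load(n): return pickle.load(open(f'{n}.pkl','rb'))
def rays(c,uv):
    p=cv2.undistortPoints(np.float64(uv).reshape(-1,1,2),np.array(c['camera_matrix'],float),np.array(c['dist'],float)).reshape(-1,2)
    d=np.c_[p[:,0],-p[:,1],-np.ones(len(p))]; E=np.array(c['extrinsics'])
    return E[:3,3],d@E[:3,:3].T
def onz(c,uv,z):
    o,d=rays(c,uv); return o+d*((z-o[2])/d[:,2])[:,None]
def dep(c,uv):
    o,d=rays(c,uv); u=np.round(uv).astype(int).reshape(-1,2); return o+d*c['depth'][u[:,1],u[:,0]][:,None]
def cloud(c):
    h,w=c['depth'].shape; uv=np.stack(np.meshgrid(np.arange(w),np.arange(h)),-1).reshape(-1,2)
    return dep(c,uv).reshape(h,w,3)
E
python3 - <<'E'
from h import *
for n in('scene','top'):
    c=grab(n); cv2.imwrite(f'pics/{n}0.png',c['frame']); print(n,np.round(c['extrinsics'],3).tolist(),np.round(c['camera_matrix'],1).tolist(),c['dist'],(c['depth']>0).mean())
print(get_state())
E
```

```text
pics
scene [[-0.482, 0.667, -0.569, -0.621], [-0.876, -0.361, 0.319, 0.65], [0.008, 0.652, 0.758, 1.597], [0.0, 0.0, 0.0, 1.0]] [[462.3, 0.0, 253.2], [0.0, 462.3, 185.5], [0.0, 0.0, 1.0]] [-0.11830645  0.          0.          0.          0.        ] 0.9718729654947916
top [[0.005, 0.997, -0.074, 0.392], [-1.0, 0.004, -0.009, 0.011], [-0.008, 0.074, 0.997, 1.329], [0.0, 0.0, 0.0, 1.0]] [[346.7, 0.0, 253.9], [0.0, 346.7, 191.9], [0.0, 0.0, 1.0]] [-0.030179  0.        0.        0.        0.      ] 0.9960378011067709
{'time': 0.1, 'qpos': array([-1.30898538e+00,  2.87076877e-01,  1.57803280e+00, -2.65664333e-06,
        1.27857741e+00, -1.49987292e-01]), 'dq': array([-0.00030642, -0.00256549, -0.00435672,  0.00243727, -0.00139172,
        0.00053568]), 'joint_efforts': array([ 1.03232087e-03, -4.07294154e+01, -2.93699205e+01, -1.05191527e-04,
        3.37586956e-03, -2.16101462e-06]), 'eef_pos': array([ 0.27006803, -0.61803235,  0.25508437]), 'tcp_rot': array([ 9.78876942e-01,  2.04447635e-01, -5.97909275e-05, -1.04550933e-03]), 'contact_force': array([-0.40426129, -0.40980265,  0.66339149]), 'wrist_torque': array([ 0.02616719, -0.00338494, -0.03800717]), 'finger_force': 0.0, 'opening': 0.9985522735558261}
```

View pics/scene0.png

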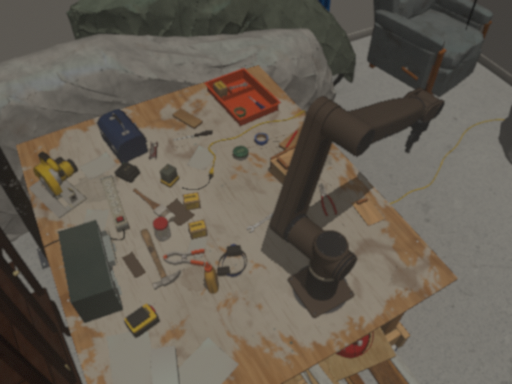

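View pics/top0.png

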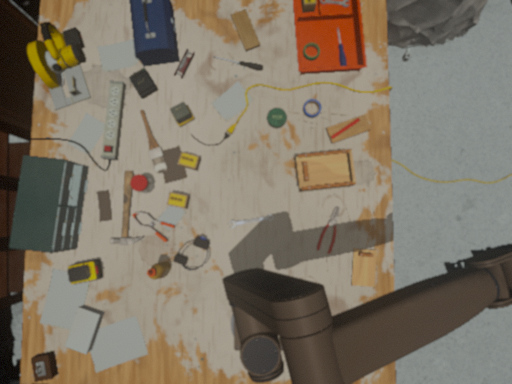

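The scene view shows the case at (290,165), partly behind the arm, yellow cartons at (191,200) and (197,229), and the orange tray at (243,95). In the top view the case is at (323,170), the cartons at (189,160) and (178,200), and the tray at (330,35).

Things that could be mistaken for the lid, in top pixels: the light plate at (323,170) on the case, the plate with a red thing at (347,128), the plate at (365,268), and the board at (245,30). For the cartons: (189,160), (178,200), the one in the tray at (310,5), the tape at (85,271), and the dark box at (181,113). I'll check these in a close crop.

Run:
```python
from h import *
t=load('top'); s=load('scene')
a=cv2.resize(t['frame'][105:215,280:380],None,fx=4,fy=4,interpolation=cv2.INTER_CUBIC)
b=cv2.resize(t['frame'][145:215,160:210],None,fx=4,fy=4,interpolation=cv2.INTER_CUBIC)
d=cv2.resize(s['frame'][110:220,250:350],None,fx=4,fy=4,interpolation=cv2.INTER_CUBIC)[:, :200]
im=np.zeros((440,800,3),np.uint8); im[:,:400]=a; im[:280,400:600]=b; im[:,600:]=d
cv2.imwrite('pics/crop1.png',np.clip(im*1.5,0,255).astype(np.uint8))
P=cloud(t)
print(np.round(P[150:196:3,290:362:4,2]*1000).astype(int))
print(np.round(P[146:214:4,164:208:3,2]*1000).astype(int))
```

```text
[[  0  -2   4   2   4   3  -2   0  -2  -4   0  86  92  87  94  91   1  -4]
 [ -4   0   2   1  91  91  94  92  91  89  95  92  82  83  55  90   2   2]
 [  0  -2  95  93  92  82  81  83  86  89  82  81  87  85  84  92  -1  -2]
 [ -6   5  79  84  84  87  87  84  80  83  82  86  83  84  87  92   2  -1]
 [ -3   2  78 105 107  87  89  85  82  87  87  87  83  87  86  94   9   3]
 [  1   1  81 102 109  83  85  86  84  85  84  83  86  85  84  88   1   4]
 [ -2   1  86  92 111  84  85  85  81  83  83  83  86  82  82  82   1  -2]
 [  0  -3  86  84 109  88  84  85  86  80  84  82  89  82  87  78  93   1]
 [ -3   1  84  85 113  87  86  83  88  86  88  89  85  83  87  71  91   3]
 [  6   2  83  82 103  86  84  85  82  84  85  86  87  86  83  65  93   0]
 [  3  -1  79  89 107  84  83  83  85  83  86  85  86  88  84  60  93  -1]
 [ -6   4  25  84  83  84  81  84  78  87  92  91  89  88  91  87  90   1]
 [ -1  -4  17  92  87  93  96  95  94  90  93  78  57  26   4   1   4   1]
 [  3  -1   5  95  80  56  30   6  -2   2  -3   4   0   1  -3  -4   1  -3]
 [ -3   5   2  -2   2   0  -1  -4   0  -1   0  -1 
[... 761 characters left out ...]
3    2    1   -2    2   -5   -4    1   -4    2    2
     1]
 [   0    8   -3   -1   -4    1    4   -1    1    1   -2    1    2   -4
     1]
 [  -5    4   -4   -5   -2    6    0   -3   -1   -3   -5    4   -2    0
     0]
 [  -1   -2    2   -4    4   -6   -2   -1   -1    5    2   -1    0    3
     0]
 [   4   -1   60   60   53   58   55   -2   -2    0   -1   -4   -3    0
     3]
 [  -1    0   56   57   58   56   57   55   22   -2    2    0   -2   -2
    -2]
 [   1    4   56   55   55   59   52   57    3   -3    3   -2   -1   -2
    -2]
 [   2   -2    2    3   52   56   62   47   -4   -1   -2   -4    3    1
     2]
 [   1    5    4    4    3    2    2    6   -3    0   -5   -3   -1    4
     1]]
```

View pics/crop1.png

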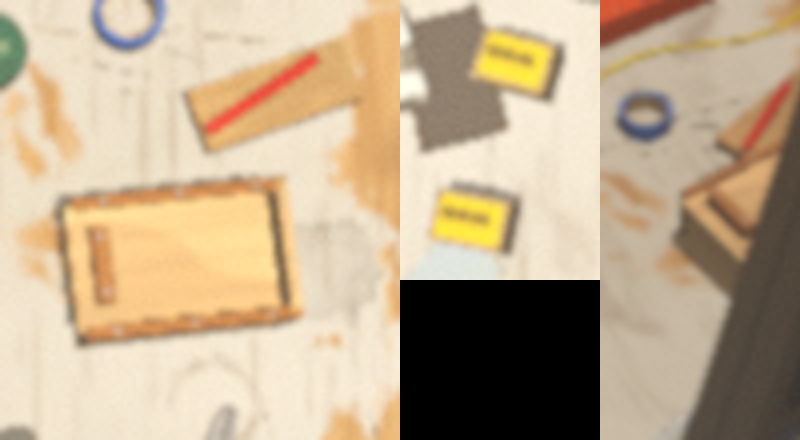

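The crop confirms the choice. The case is at top pixel (323,170), with its batten at (305,171), so the mouth points left (+y). A gap at the far right end shows the lid is slightly out. The two cartons stand at (189,160) and (178,200).

```bash
cat >> h.py <<'E'
def rect(c,m,z):
    k,_=cv2.findContours(m.astype(np.uint8),cv2.RETR_EXTERNAL,cv2.CHAIN_APPROX_NONE)
    k=max(k,key=cv2.contourArea).reshape(-1,2)
    p=onz(c,k,z)[:,:2]; (x,y),(w,h),a=cv2.minAreaRect((p*1000).astype(np.float32))
    if w<h: w,h,a=h,w,a+90
    return np.round([x,y,w,h,(a+90)%180-90],1), k.mean(0)
def box(c,P,uv,r):
    m=np.zeros(P.shape[:2],bool); m[uv[1]-r[1]:uv[1]+r[1],uv[0]-r[0]:uv[0]+r[0]]=1; return m
E
python3 - <<'E'
from h import *
t=load('top'); P=cloud(t); Z=cv2.medianBlur(P[...,2].astype(np.float32),3)
m=box(t,P,(323,170),(36,28))
r=m&(Z>.070); print('case',rect(t,r,.092))
b=m&(Z>.097); print('batten',rect(t,b,.108),b.sum(),P[b].mean(0), np.median(P[b][:,2]))
hsv=cv2.cvtColor(t['frame'],cv2.COLOR_BGR2HSV)
y=(hsv[...,0]>20)&(hsv[...,0]<33)&(hsv[...,1]>150)&(hsv[...,2]>90)
for u in((189,160),(178,200)):
    q=box(t,P,u,(16,14)); zz=q&(Z>.04); print('carton',rect(t,q&y,.056),'depth',rect(t,zz,.056),np.median(P[q&(P[...,2]>.04)][:,2]))
# image edges of case corners from crop
for n,uv in dict(backL=(280+285/4,105+178/4),backR=(280+300/4,105+315/4),frL=(280+62/4,105+200/4),frR=(280+82/4,105+343/4)).items(): print(n,onz(t,[uv],.092).round(3))
for n,uv in dict(lidback=(280+272/4,105+250/4),bat0=(280+97/4,105+228/4),bat1=(280+107/4,105+303/4)).items(): print(n,onz(t,[uv],.084 if 'lid' in n else .108).round(3))
# all obstacles list
lab=cv2.connectedComponentsWithStats(((Z>.012)&(Z<.4)).astype(np.uint8))
for s,c in zip(lab[2],lab[3]):
    if s[4]>15:
        u=c.astype(int); print(s[:5],dep(t,[c])[0].round(2))
E
```

```text
case (array([ 568.7, -234. ,  205. ,  131.6,  -83.6]), array([325.38505747, 168.92528736]))
batten (array([ 560.1, -158.7,   69.1,   17.6,    7.7]), array([304.9047619, 170.5      ])) 96 [ 0.56011178 -0.15888242  0.10737389] 0.10771988895764284
carton (array([606.4, 267.9,  55.8,  37.7,  72.8]), array([188.02272727, 159.61363636])) depth (array([606. , 266.7,  70.4,  52. ,  71.7]), array([188.44444444, 159.64814815])) 0.05536304897857791
carton (array([457.4, 306. ,  56.9,  37.5,  79.9]), array([176.77777778, 199.64444444])) depth (array([458.4, 304.8,  69.1,  49.8,  79. ]), array([177.07142857, 199.41071429])) 0.0562030158285135
backL [[ 0.639 -0.329  0.092]]
backR [[ 0.515 -0.34   0.092]]
frL [[ 0.618 -0.128  0.092]]
frR [[ 0.489 -0.145  0.092]]
lidback [[ 0.575 -0.318  0.084]]
bat0 [[ 0.59  -0.157  0.108]]
bat1 [[ 0.524 -0.165  0.108]]
[     0      0    512    384 167803] [ 0.48 -0.05 -0.  ]
[ 129    0   50   65 2706] [1.07 0.39 0.13]
[ 293    0   75   74 1444] [ 1.1 -0.3  0. ]
[301   0  19  12 166] [ 1.22 -0.19  0.05]
[319   4   2   8  16] [ 1.22 -0.23  0.03]
[231   9  29  41 607
[... 551 characters left out ...]
49   61   42 2134] [ 0.57 -0.23  0.09]
[178 151  22  19 282] [0.6  0.26 0.05]
[   9  155   80   99 6263] [0.43 0.72 0.17]
[ 110  170   45   75 1029] [0.45 0.49 0.  ]
[167 192  22  16 267] [0.46 0.3  0.05]
[327 209  12  17  56] [ 0.39 -0.28  0.01]
[133 212  43  30 270] [0.37 0.41 0.01]
[193 235  16  14 168] [0.3  0.22 0.04]
[470 247  23  11  76] [ 0.3  -0.6   0.37]
[358 253  16   4  50] [ 0.26 -0.4   0.02]
[174 254  15  15 125] [0.24 0.29 0.03]
[ 67 259  36  25 688] [0.19 0.64 0.06]
[444 258  24  15 187] [ 0.1  -1.24 -0.87]
[147 262  24  18 300] [0.21 0.35 0.12]
[ 222  268   62  116 3237] [0.06 0.02 0.3 ]
[  65  305   38   49 1174] [-0.02  0.64  0.05]
[ 31 352  26  30 625] [-0.15  0.79  0.05]
```

Run:
```python
from h import *
s=load('scene'); P=cloud(s)
print('overhang',ctrl.finger_overhang)
b=(abs(P[...,0]-.56)<.06)&(abs(P[...,1]+.16)<.05)&(P[...,2]>.05)&(P[...,2]<.15)
print(b.sum()); Q=P[b]; t=Q[Q[:,2]>.098]; print('batten scene',len(t),t.mean(0).round(4),np.percentile(t[:,2],[10,50,90]).round(4),t.min(0).round(3),t.max(0).round(3))
l=Q[(Q[:,2]>.078)&(Q[:,2]<.096)]; print('lid/rim z',len(l),np.median(l[:,2]))
for x,y in((.606,.267),(.458,.305)):
    q=(np.hypot(P[...,0]-x,P[...,1]-y)<.05)&(P[...,2]>.045)&(P[...,2]<.08); print('carton top scene',q.sum(),np.median(P[q],0).round(4), rect(s,q,.056))
```

```text
overhang 0.025
307
batten scene 63 [ 0.5617 -0.1605  0.1055] [0.0992 0.1058 0.1109] [ 0.518 -0.183  0.098] [ 0.616 -0.135  0.113]
lid/rim z 178 0.08541755117685657
carton top scene 168 [0.6014 0.2688 0.0551] (array([600.1, 270. ,  69.7,  59.8,  74. ]), array([191.23076923, 197.86538462]))
carton top scene 185 [0.4537 0.3079 0.054 ] (array([451.4, 308.4,  70.5,  57.7,  79.1]), array([197.11320755, 226.24528302]))
```

Call:
jog_arm --increments '[{"dx":0.6,"dy":0.96,"az":-0.19,"gripper":1},{"dx":0.6,"dy":0.96,"az":-0.19,"gripper":1},{"dx":0.6,"dy":0.96,"az":-0.19,"gripper":1},{"dx":0.6,"dy":0.96,"az":-0.19,"gripper":1}]'

```text
$.increments[0]: bad value
```

Call:
jog_arm --increments '[{"dx":0.6,"dy":0.96},{"dx":0.6,"dy":0.96},{"dx":0.6,"dy":0.96},{"dx":0.6,"dy":0.96}]'

```text
$.increments[0]: bad value
```

Call:
jog_arm --increments '[{"dx":0.6,"dy":0.96},{"dx":0.6,"dy":0.96},{"dx":0.6,"dy":0.96},{"dx":0.6,"dy":0.96}]'

```text
$.increments[0]: bad value
```

Both views agree on the batten: x about 0.561, y about -0.159, top at about 0.108. The moves were refused, probably because each row needs every key.

Call:
jog_arm --increments '[{"dx":0.6,"dy":0.96,"dz":0,"ax":0,"ay":0,"az":-0.19,"gripper":1},{"dx":0.6,"dy":0.96,"dz":0,"ax":0,"ay":0,"az":-0.19,"gripper":1},{"dx":0.6,"dy":0.96,"dz":0,"ax":0,"ay":0,"az":-0.19,"gripper":1},{"dx":0.6,"dy":0.96,"dz":0,"ax":0,"ay":0,"az":-0.19,"gripper":1}]'

```text
time: 0.5
eef_pos: [0.3443, -0.4996, 0.2557]
tcp_rot: [0.998, 0.059, 0.0, -0.001]
contact_force: [0.3, 0.3, -0.3]
opening: 1.001
finger_force: 0.0
```

Call:
jog_arm --increments '[{"dx":0.6,"dy":0.95,"dz":0,"ax":0,"ay":0,"az":0,"gripper":1},{"dx":0.6,"dy":0.95,"dz":0,"ax":0,"ay":0,"az":0,"gripper":1},{"dx":0.6,"dy":0.95,"dz":0,"ax":0,"ay":0,"az":0,"gripper":1},{"dx":0.6,"dy":0.95,"dz":0,"ax":0,"ay":0,"az":0,"gripper":1}]'

```text
time: 0.9
eef_pos: [0.4156, -0.3866, 0.2559]
tcp_rot: [0.998, 0.059, 0.0, -0.001]
contact_force: [-0.4, -0.2, -0.2]
opening: 1.001
finger_force: 0.0
```

Call:
jog_arm --increments '[{"dx":0.6,"dy":0.95,"dz":0,"ax":0,"ay":0,"az":0,"gripper":1},{"dx":0.6,"dy":0.95,"dz":0,"ax":0,"ay":0,"az":0,"gripper":1},{"dx":0.6,"dy":0.95,"dz":0,"ax":0,"ay":0,"az":0,"gripper":1},{"dx":0.6,"dy":0.95,"dz":0,"ax":0,"ay":0,"az":0,"gripper":1}]'

```text
time: 1.3
eef_pos: [0.4874, -0.2735, 0.256]
tcp_rot: [0.998, 0.059, -0.0, -0.0]
contact_force: [0.1, -0.0, -0.8]
opening: 0.997
finger_force: 0.0
```

Call:
jog_arm --increments '[{"dx":0.6,"dy":0.94,"dz":0,"ax":0,"ay":0,"az":0,"gripper":1},{"dx":0.6,"dy":0.94,"dz":0,"ax":0,"ay":0,"az":0,"gripper":1},{"dx":0.6,"dy":0.94,"dz":0,"ax":0,"ay":0,"az":0,"gripper":0},{"dx":0.6,"dy":0.94,"dz":0,"ax":0,"ay":0,"az":0,"gripper":0},{"dx":0.6,"dy":0.94,"dz":0,"ax":0,"ay":0,"az":0,"gripper":0},{"dx":0.6,"dy":0.94,"dz":0,"ax":0,"ay":0,"az":0,"gripper":0}]'

```text
time: 1.9
eef_pos: [0.5576, -0.1645, 0.256]
tcp_rot: [0.998, 0.056, -0.0, 0.0]
contact_force: [-0.2, 0.1, 0.3]
opening: 0.499
finger_force: 0.0
```

Run:
```python
from h import *
s=grab('scene'); g=get_state(); print(g['qpos'].round(3),g['eef_pos'].round(4),g['tcp_rot'].round(4))
a=cv2.resize(s['frame'][90:240,230:400],None,fx=4,fy=4,interpolation=cv2.INTER_CUBIC)
cv2.imwrite('pics/s1.png',np.clip(a*1.5,0,255).astype(np.uint8))
```

```text
[-4.610e-01  8.200e-02  1.812e+00 -1.000e-03  1.248e+00  9.990e-01] [ 0.5576 -0.1645  0.2561] [ 9.985e-01  5.550e-02 -3.000e-04  2.000e-04]
```

View pics/s1.png

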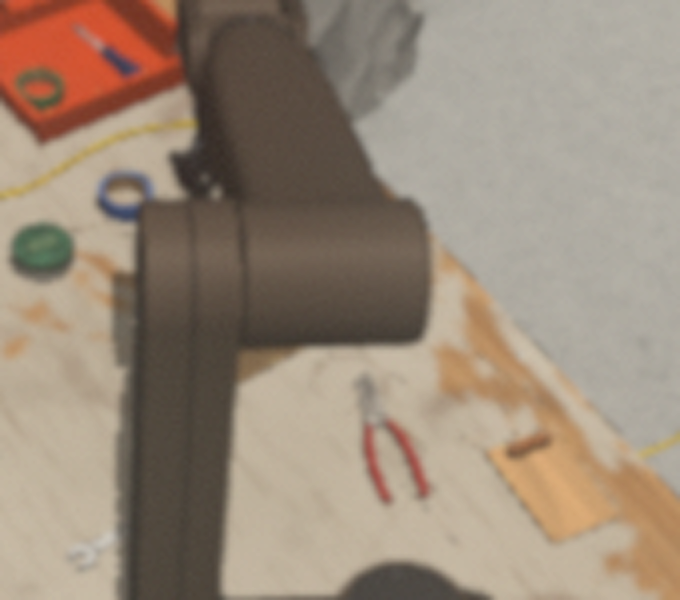

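The arm hides the batten in this view. The look-alike lid lies at scene pixel (370,210), so it isn't the one on the case. I'll go on the earlier two-view measurement.

Call:
jog_arm --increments '[{"dx":0.03,"dy":0.045,"dz":-0.5,"ax":0,"ay":0,"az":0,"gripper":0},{"dx":0.03,"dy":0.045,"dz":-0.5,"ax":0,"ay":0,"az":0,"gripper":0},{"dx":0.03,"dy":0.045,"dz":-0.7,"ax":0,"ay":0,"az":0,"gripper":0},{"dx":0.03,"dy":0.045,"dz":-0.7,"ax":0,"ay":0,"az":0,"gripper":0}]'

```text
time: 2.35
eef_pos: [0.5592, -0.1571, 0.1688]
tcp_rot: [0.998, 0.056, -0.004, -0.002]
contact_force: [-0.0, 0.7, -0.3]
opening: 0.496
finger_force: 0.0
```

Call:
jog_arm --increments '[{"dx":0,"dy":0,"dz":0,"ax":0,"ay":0,"az":0,"gripper":0},{"dx":0,"dy":0,"dz":0,"ax":0,"ay":0,"az":0,"gripper":0},{"dx":0,"dy":0,"dz":0,"ax":0,"ay":0,"az":0,"gripper":0}]'

```text
time: 2.65
eef_pos: [0.5626, -0.1577, 0.1742]
tcp_rot: [0.998, 0.057, 0.001, 0.001]
contact_force: [0.2, 0.0, -0.1]
opening: 0.5
finger_force: 0.0
```

Run:
```python
from h import *
g=get_state(); print(g['qpos'].round(4),g['dq'].round(3),g['eef_pos'].round(4),g['tcp_rot'].round(4))
```

```text
[-4.4690e-01  1.6840e-01  1.8742e+00 -1.0000e-04  1.0961e+00  1.0108e+00] [ 0.002  0.003  0.006 -0.001 -0.003 -0.002] [ 0.5626 -0.1577  0.1742] [9.984e-01 5.660e-02 1.300e-03 7.000e-04]
```

Call:
jog_arm --increments '[{"dx":0,"dy":-0.01,"dz":-0.2,"ax":0,"ay":0,"az":0,"gripper":0},{"dx":0,"dy":-0.01,"dz":-0.35,"ax":0,"ay":0,"az":0,"gripper":0},{"dx":0,"dy":-0.01,"dz":-0.45,"ax":0,"ay":0,"az":0,"gripper":0},{"dx":0,"dy":-0.01,"dz":-0.5,"ax":0,"ay":0,"az":0,"gripper":0},{"dx":0,"dy":-0.01,"dz":-0.5,"ax":0,"ay":0,"az":0,"gripper":0},{"dx":0,"dy":-0.01,"dz":-0.5,"ax":0,"ay":0,"az":0,"gripper":0}]'

```text
time: 3.25
eef_pos: [0.5624, -0.1586, 0.1132]
tcp_rot: [0.998, 0.057, 0.001, 0.0]
contact_force: [-0.3, 0.0, -0.5]
opening: 0.504
finger_force: 0.0
```

Call:
jog_arm --increments '[{"dx":0,"dy":0,"dz":0,"ax":0,"ay":0,"az":0,"gripper":-0.4},{"dx":0,"dy":0,"dz":0,"ax":0,"ay":0,"az":0,"gripper":-0.6},{"dx":0,"dy":0,"dz":0,"ax":0,"ay":0,"az":0,"gripper":-0.8},{"dx":0,"dy":0,"dz":0,"ax":0,"ay":0,"az":0,"gripper":-1},{"dx":0,"dy":0,"dz":0,"ax":0,"ay":0,"az":0,"gripper":-1},{"dx":0,"dy":0,"dz":0,"ax":0,"ay":0,"az":0,"gripper":-1}]' --force 50

```text
time: 3.85
eef_pos: [0.5626, -0.1589, 0.1137]
tcp_rot: [0.998, 0.057, 0.001, 0.001]
contact_force: [0.0, -0.7, 5.4]
opening: 0.174
finger_force: 51.8
```

Call:
jog_arm --increments '[{"dx":0,"dy":0,"dz":0.01,"ax":0,"ay":0,"az":0,"gripper":-1},{"dx":-0.01,"dy":0.083,"dz":0.01,"ax":0,"ay":0,"az":0,"gripper":-1},{"dx":-0.02,"dy":0.166,"dz":0.01,"ax":0,"ay":0,"az":0,"gripper":-1},{"dx":-0.03,"dy":0.25,"dz":0.01,"ax":0,"ay":0,"az":0,"gripper":-1},{"dx":-0.03,"dy":0.25,"dz":0.01,"ax":0,"ay":0,"az":0,"gripper":-1}]'

```text
time: 4.35
eef_pos: [0.558, -0.1263, 0.1137]
tcp_rot: [0.998, 0.057, -0.0, -0.001]
contact_force: [-0.1, 2.1, 3.4]
opening: 0.176
finger_force: 51.6
```

Run:
```python
from h import *
g=get_state(); print(g['eef_pos'].round(4),g['tcp_rot'].round(4),g['contact_force'].round(2),g['wrist_torque'].round(3))
```

```text
[ 0.558  -0.1263  0.1137] [ 9.984e-01  5.720e-02 -1.000e-04 -8.000e-04] [-0.1   2.13  3.38] [ 0.254 -0.064 -0.074]
```

Sideways force is small. I'll go on drawing, 1 mm higher.

Call:
jog_arm --increments '[{"dx":-0.01,"dy":0.1,"dz":0.01,"ax":0,"ay":0,"az":0,"gripper":-1},{"dx":-0.024,"dy":0.2,"dz":0.01,"ax":0,"ay":0,"az":0,"gripper":-1},{"dx":-0.036,"dy":0.3,"dz":0.01,"ax":0,"ay":0,"az":0,"gripper":-1},{"dx":-0.048,"dy":0.4,"dz":0.01,"ax":0,"ay":0,"az":0,"gripper":-1},{"dx":-0.06,"dy":0.5,"dz":0.01,"ax":0,"ay":0,"az":0,"gripper":-1},{"dx":-0.06,"dy":0.5,"dz":0.01,"ax":0,"ay":0,"az":0,"gripper":-1}]'

```text
time: 4.95
eef_pos: [0.5508, -0.066, 0.1145]
tcp_rot: [0.998, 0.057, 0.0, -0.001]
contact_force: [2.3, 2.2, -2.0]
opening: 0.175
finger_force: 50.9
```

Run:
```python
from h import *
g=get_state(); print(g['eef_pos'].round(4),g['tcp_rot'].round(4),g['contact_force'].round(2),g['wrist_torque'].round(3))
t=grab('top'); P=cloud(t); Z=cv2.medianBlur(P[...,2].astype(np.float32),3)
cv2.imwrite('pics/t2.png',np.clip(cv2.resize(t['frame'][120:220,240:380],None,fx=4,fy=4,interpolation=cv2.INTER_CUBIC)*1.5,0,255).astype(np.uint8))
```

```text
[ 0.5508 -0.066   0.1145] [ 0.9984  0.0572  0.     -0.0011] [ 2.31  2.18 -2.  ] [ 0.499 -0.344  0.036]
```

View pics/t2.png

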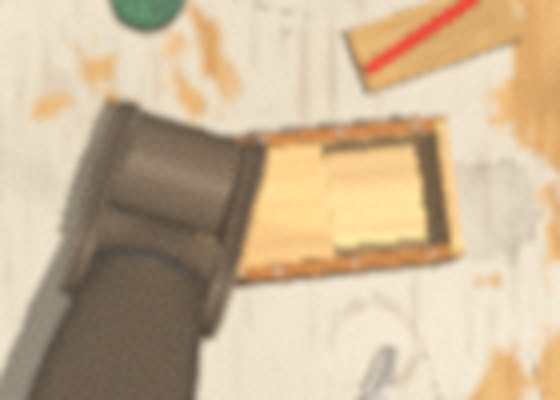

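The lid is drawn about halfway out. The far corner of the case is still at full-image pixel (351,149), so the case hasn't moved.

Call:
jog_arm --increments '[{"dx":0.002,"dy":0.1,"dz":0,"ax":0,"ay":0,"az":0,"gripper":-1},{"dx":-0.009,"dy":0.2,"dz":0,"ax":0,"ay":0,"az":0,"gripper":-1},{"dx":-0.02,"dy":0.3,"dz":0,"ax":0,"ay":0,"az":0,"gripper":-1},{"dx":-0.031,"dy":0.4,"dz":0,"ax":0,"ay":0,"az":0,"gripper":-1},{"dx":-0.042,"dy":0.5,"dz":0,"ax":0,"ay":0,"az":0,"gripper":-1},{"dx":-0.042,"dy":0.5,"dz":0,"ax":0,"ay":0,"az":0,"gripper":-1}]'

```text
time: 5.6
eef_pos: [0.5454, -0.0066, 0.1145]
tcp_rot: [0.998, 0.058, -0.0, -0.0]
contact_force: [0.0, -0.8, -1.5]
opening: 0.171
finger_force: 50.9
```

Run:
```python
from h import *
g=get_state(); print(g['eef_pos'].round(4),g['tcp_rot'].round(4),g['contact_force'].round(2),g['wrist_torque'].round(3))
```

```text
[ 0.5454 -0.0066  0.1145] [ 9.983e-01  5.760e-02 -4.000e-04 -3.000e-04] [ 0.03 -0.76 -1.46] [0.083 0.005 0.008]
```

Call:
jog_arm --increments '[{"dx":-0.011,"dy":0.1,"dz":0,"ax":0,"ay":0,"az":0,"gripper":-1},{"dx":-0.022,"dy":0.2,"dz":0,"ax":0,"ay":0,"az":0,"gripper":-1},{"dx":-0.033,"dy":0.3,"dz":0,"ax":0,"ay":0,"az":0,"gripper":-1},{"dx":-0.044,"dy":0.4,"dz":0,"ax":0,"ay":0,"az":0,"gripper":-1},{"dx":-0.055,"dy":0.5,"dz":0,"ax":0,"ay":0,"az":0,"gripper":-1},{"dx":-0.066,"dy":0.6,"dz":0,"ax":0,"ay":0,"az":0,"gripper":-1},{"dx":-0.066,"dy":0.75,"dz":0,"ax":0,"ay":0,"az":0,"gripper":-1},{"dx":-0.066,"dy":0.9,"dz":0,"ax":0,"ay":0,"az":0,"gripper":-1},{"dx":-0.066,"dy":0.9,"dz":0,"ax":0,"ay":0,"az":0,"gripper":-1}]'

```text
time: 6.5
eef_pos: [0.5378, 0.1017, 0.1148]
tcp_rot: [0.998, 0.058, 0.0, -0.0]
contact_force: [0.2, 0.0, -1.7]
opening: 0.173
finger_force: 50.9
```

Run:
```python
from h import *
g=get_state(); print(g['eef_pos'].round(4),g['tcp_rot'].round(4),g['contact_force'].round(2),g['wrist_torque'].round(3))
t=grab('top'); s=grab('scene')
P=cloud(t); print('wrench/near', [dep(t,[u]).round(3).tolist() for u in((232,221),(245,221),(260,218))])
a=cv2.resize(t['frame'][115:235,190:380],None,fx=3,fy=3,interpolation=cv2.INTER_CUBIC); b=cv2.resize(s['frame'][110:260,200:340],None,fx=2.4,fy=2.4)[:360]
im=np.zeros((360,570+336,3),np.uint8); im[:,:570]=a; im[:,570:]=b
cv2.imwrite('pics/t3.png',np.clip(im[:,:800]*1.5,0,255).astype(np.uint8))
```

```text
[0.5378 0.1017 0.1148] [ 9.983e-01  5.780e-02  0.000e+00 -2.000e-04] [ 0.19  0.02 -1.72] [ 0.102 -0.023 -0.01 ]
wrench/near [[[0.384, 0.07, 0.497]], [[0.38, 0.056, 0.014]], [[0.391, -0.001, 0.008]]]
```

View pics/t3.png

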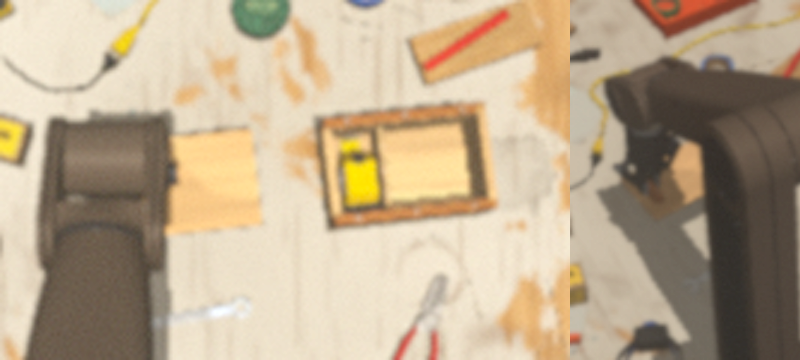

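The lid is clear: in the crop the plate's rear edge is at (260,180), the case mouth starts at (320,170), and the open bay is at (425,160). There's free bench below the lid, so I'll lower it there.

Call:
jog_arm --increments '[{"dx":0,"dy":0,"dz":-0.12,"ax":0,"ay":0,"az":0,"gripper":-1},{"dx":0,"dy":0,"dz":-0.25,"ax":0,"ay":0,"az":0,"gripper":-1},{"dx":0,"dy":0,"dz":-0.37,"ax":0,"ay":0,"az":0,"gripper":-1},{"dx":0,"dy":0,"dz":-0.47,"ax":0,"ay":0,"az":0,"gripper":-1},{"dx":0,"dy":0,"dz":-0.55,"ax":0,"ay":0,"az":0,"gripper":-1},{"dx":0,"dy":0,"dz":-0.58,"ax":0,"ay":0,"az":0,"gripper":-1},{"dx":0,"dy":0,"dz":-0.58,"ax":0,"ay":0,"az":0,"gripper":-1}]'

```text
time: 7.3
eef_pos: [0.5377, 0.0996, 0.0443]
tcp_rot: [0.998, 0.057, -0.001, -0.0]
contact_force: [-0.2, 0.4, -1.2]
opening: 0.174
finger_force: 50.8
```

Call:
jog_arm --increments '[{"dx":0,"dy":0,"dz":-0.01,"ax":0,"ay":0,"az":0,"gripper":-1},{"dx":0,"dy":0,"dz":-0.02,"ax":0,"ay":0,"az":0,"gripper":-1},{"dx":0,"dy":0,"dz":-0.03,"ax":0,"ay":0,"az":0,"gripper":-1},{"dx":0,"dy":0,"dz":-0.03,"ax":0,"ay":0,"az":0,"gripper":-1}]'

```text
time: 7.7
eef_pos: [0.5381, 0.0997, 0.0417]
tcp_rot: [0.998, 0.057, 0.0, 0.0]
contact_force: [0.5, 0.3, -1.9]
opening: 0.176
finger_force: 50.8
```

Call:
jog_arm --increments '[{"dx":0,"dy":0,"dz":-0.01,"ax":0,"ay":0,"az":0,"gripper":-1},{"dx":0,"dy":0,"dz":-0.02,"ax":0,"ay":0,"az":0,"gripper":-1},{"dx":0,"dy":0,"dz":-0.02,"ax":0,"ay":0,"az":0,"gripper":-1}]'

```text
time: 8.0
eef_pos: [0.5379, 0.0996, 0.0389]
tcp_rot: [0.998, 0.057, -0.0, -0.0]
contact_force: [0.7, 0.1, -1.7]
opening: 0.174
finger_force: 50.8
```

Call:
jog_arm --increments '[{"dx":0,"dy":0,"dz":-0.005,"ax":0,"ay":0,"az":0,"gripper":-1},{"dx":0,"dy":0,"dz":-0.01,"ax":0,"ay":0,"az":0,"gripper":-1},{"dx":0,"dy":0,"dz":-0.01,"ax":0,"ay":0,"az":0,"gripper":-1}]'

```text
time: 8.3
eef_pos: [0.5381, 0.0997, 0.038]
tcp_rot: [0.998, 0.057, 0.0, 0.0]
contact_force: [-0.3, 0.3, -2.0]
opening: 0.174
finger_force: 50.9
```

Call:
jog_arm --increments '[{"dx":0,"dy":0,"dz":-0.005,"ax":0,"ay":0,"az":0,"gripper":-1},{"dx":0,"dy":0,"dz":-0.01,"ax":0,"ay":0,"az":0,"gripper":-1},{"dx":0,"dy":0,"dz":-0.01,"ax":0,"ay":0,"az":0,"gripper":-1}]'

```text
time: 8.6
eef_pos: [0.5382, 0.0997, 0.0377]
tcp_rot: [0.998, 0.057, -0.0, 0.0]
contact_force: [-3.2, -0.0, 4.9]
opening: 0.174
finger_force: 51.8
```

Contact at 4.9 N. I'll open partway and rise.

Call:
jog_arm --increments '[{"dx":0,"dy":0,"dz":0,"ax":0,"ay":0,"az":0,"gripper":-0.5},{"dx":0,"dy":0,"dz":0,"ax":0,"ay":0,"az":0,"gripper":-0.2},{"dx":0,"dy":0,"dz":0,"ax":0,"ay":0,"az":0,"gripper":0},{"dx":0,"dy":0,"dz":0,"ax":0,"ay":0,"az":0,"gripper":0},{"dx":0,"dy":0,"dz":0.2,"ax":0,"ay":0,"az":0,"gripper":0},{"dx":0,"dy":0,"dz":0.5,"ax":0,"ay":0,"az":0,"gripper":0},{"dx":0,"dy":0,"dz":0.8,"ax":0,"ay":0,"az":0,"gripper":0},{"dx":0,"dy":0,"dz":1,"ax":0,"ay":0,"az":0,"gripper":1},{"dx":0,"dy":0,"dz":1,"ax":0,"ay":0,"az":0,"gripper":1}]'

```text
time: 9.5
eef_pos: [0.5408, 0.0997, 0.1614]
tcp_rot: [0.998, 0.057, 0.005, 0.0]
contact_force: [0.7, 0.4, 0.7]
opening: 0.824
finger_force: 0.0
```

Call:
jog_arm --increments '[{"dx":0.26,"dy":0.4,"dz":0,"ax":0,"ay":0,"az":0.09,"gripper":1},{"dx":0.26,"dy":0.8,"dz":0,"ax":0,"ay":0,"az":0.18,"gripper":1},{"dx":0.26,"dy":0.8,"dz":0,"ax":0,"ay":0,"az":0.27,"gripper":1},{"dx":0.26,"dy":0.8,"dz":0,"ax":0,"ay":0,"az":0.365,"gripper":1},{"dx":0.26,"dy":0.8,"dz":0,"ax":0,"ay":0,"az":0.365,"gripper":1}]'

```text
time: 10.0
eef_pos: [0.5683, 0.1961, 0.1548]
tcp_rot: [0.941, 0.337, -0.001, -0.0]
contact_force: [-0.1, 0.8, -0.3]
opening: 0.998
finger_force: 0.0
```

Call:
jog_arm --increments '[{"dx":0.26,"dy":0.3,"dz":0,"ax":0,"ay":0,"az":0.09,"gripper":1},{"dx":0.26,"dy":0.61,"dz":0,"ax":0,"ay":0,"az":0.18,"gripper":1},{"dx":0.26,"dy":0.61,"dz":0,"ax":0,"ay":0,"az":0.27,"gripper":1},{"dx":0.26,"dy":0.61,"dz":0,"ax":0,"ay":0,"az":0.365,"gripper":1},{"dx":0.26,"dy":0.61,"dz":0,"ax":0,"ay":0,"az":0.365,"gripper":1},{"dx":0.26,"dy":0.61,"dz":0,"ax":0,"ay":0,"az":0.365,"gripper":1},{"dx":0.26,"dy":0.61,"dz":0,"ax":0,"ay":0,"az":0.365,"gripper":1}]'

```text
time: 10.7
eef_pos: [0.6003, 0.2683, 0.1563]
tcp_rot: [0.809, 0.588, -0.0, -0.0]
contact_force: [0.6, 0.2, 1.0]
opening: 0.997
finger_force: 0.0
```

Run:
```python
from h import *
g=get_state(); R=g['tcp_rot']; print(g['qpos'].round(3),g['eef_pos'].round(4),R.round(4),'yaw ty',np.degrees(2*np.arctan2(R[1],R[0]))-90)
t=grab('top'); P=cloud(t); Z=cv2.medianBlur(P[...,2].astype(np.float32),3)
m=(abs(P[...,0]-.54)<.1)&(abs(P[...,1]-.02)<.13)&(Z>.004)&(Z<.05); print('lid',rect(t,m,.008)); b=m&(Z>.02); print('batten',b.sum(),P[b].mean(0).round(4)); q=m&(Z<.015); A=np.c_[P[q][:,:2],np.ones(q.sum())]; print(np.linalg.lstsq(A,P[q][:,2],rcond=None)[0])
```

```text
[0.266 0.342 1.698 0.    1.103 0.581] [0.6003 0.2683 0.1563] [ 8.092e-01  5.876e-01 -3.000e-04 -1.000e-04] yaw ty -18.027809528449268
lid (array([545. ,  35.6, 183.9, 121.6, -84. ]), array([250.37583893, 177.97986577]))
batten 75 [0.5349 0.1004 0.0316]
[-0.00267832 -0.00037484  0.00980137]
```

The lid lies flat with the batten up, its centre at (0.545, 0.036). Next I'll descend on the first carton.

Call:
jog_arm --increments '[{"dx":0.03,"dy":0,"dz":-0.3,"ax":0,"ay":0,"az":0,"gripper":1},{"dx":0.03,"dy":0,"dz":-0.6,"ax":0,"ay":0,"az":0,"gripper":1},{"dx":0.03,"dy":0,"dz":-0.8,"ax":0,"ay":0,"az":0,"gripper":1},{"dx":0.03,"dy":0,"dz":-0.92,"ax":0,"ay":0,"az":0,"gripper":1},{"dx":0.03,"dy":0,"dz":-0.92,"ax":0,"ay":0,"az":0,"gripper":1},{"dx":0.03,"dy":0,"dz":-0.92,"ax":0,"ay":0,"az":0,"gripper":1}]'

```text
time: 11.35
eef_pos: [0.6048, 0.2689, 0.0473]
tcp_rot: [0.808, 0.589, 0.001, 0.0]
contact_force: [0.2, 1.2, 0.1]
opening: 1.001
finger_force: 0.0
```

Call:
jog_arm --increments '[{"dx":0,"dy":0,"dz":0,"ax":0,"ay":0,"az":0,"gripper":0.5},{"dx":0,"dy":0,"dz":0,"ax":0,"ay":0,"az":0,"gripper":0.3},{"dx":0,"dy":0,"dz":0,"ax":0,"ay":0,"az":0,"gripper":0.2},{"dx":0,"dy":0,"dz":0,"ax":0,"ay":0,"az":0,"gripper":0.1},{"dx":0,"dy":0,"dz":0,"ax":0,"ay":0,"az":0,"gripper":0},{"dx":0,"dy":0,"dz":0,"ax":0,"ay":0,"az":0,"gripper":-0.1},{"dx":0,"dy":0,"dz":0,"ax":0,"ay":0,"az":0,"gripper":-0.1}]' --force 30

```text
time: 12.05
eef_pos: [0.6053, 0.2691, 0.0482]
tcp_rot: [0.808, 0.589, 0.001, 0.001]
contact_force: [0.9, -0.2, 5.5]
opening: 0.584
finger_force: 33.1
```

Call:
jog_arm --increments '[{"dx":0,"dy":0,"dz":0.05,"ax":0,"ay":0,"az":0,"gripper":-0.1},{"dx":0,"dy":0,"dz":0.15,"ax":0,"ay":0,"az":0,"gripper":-0.1},{"dx":0,"dy":0,"dz":0.25,"ax":0,"ay":0,"az":0,"gripper":-0.1},{"dx":0,"dy":0,"dz":0.25,"ax":0,"ay":0,"az":0,"gripper":-0.1},{"dx":0,"dy":0,"dz":0.25,"ax":0,"ay":0,"az":0,"gripper":-0.1}]'

```text
time: 12.55
eef_pos: [0.6043, 0.269, 0.0771]
tcp_rot: [0.808, 0.589, 0.001, 0.0]
contact_force: [0.8, -0.1, -1.6]
opening: 0.579
finger_force: 32.3
```

Call:
jog_arm --increments '[{"dx":0,"dy":0,"dz":0,"ax":0,"ay":0,"az":0,"gripper":-0.1},{"dx":0,"dy":0,"dz":0,"ax":0,"ay":0,"az":0,"gripper":-0.1}]'

```text
time: 12.75
eef_pos: [0.6035, 0.2687, 0.0756]
tcp_rot: [0.808, 0.589, -0.001, -0.0]
contact_force: [-0.8, -0.8, -1.0]
opening: 0.584
finger_force: 32.3
```

Call:
jog_arm --increments '[{"dx":0,"dy":0,"dz":0,"ax":0,"ay":0,"az":0,"gripper":-0.1}]'

```text
time: 12.85
eef_pos: [0.6037, 0.2688, 0.0757]
tcp_rot: [0.808, 0.589, -0.001, -0.0]
contact_force: [0.8, 0.7, -0.5]
opening: 0.578
finger_force: 32.3
```

Run:
```python
from h import *
f=[]
for i in range(6): imaging.read_camera('top'); f.append(get_state()['contact_force'][2])
print(np.round(f,2),np.mean(f))
```

```text
[-0.16 -1.08 -1.17 -0.38 -0.96 -0.13] -0.6457609022751897
```

It weighs about 0.65 N, so this is the used-up one. I'll set it back down gently.

Call:
jog_arm --increments '[{"dx":0,"dy":0,"dz":-0.1,"ax":0,"ay":0,"az":0,"gripper":-0.1},{"dx":0,"dy":0,"dz":-0.18,"ax":0,"ay":0,"az":0,"gripper":-0.1},{"dx":0,"dy":0,"dz":-0.21,"ax":0,"ay":0,"az":0,"gripper":-0.1},{"dx":0,"dy":0,"dz":-0.22,"ax":0,"ay":0,"az":0,"gripper":-0.1},{"dx":0,"dy":0,"dz":-0.23,"ax":0,"ay":0,"az":0,"gripper":-0.1},{"dx":0,"dy":0,"dz":-0.23,"ax":0,"ay":0,"az":0,"gripper":-0.1},{"dx":0,"dy":0,"dz":-0.23,"ax":0,"ay":0,"az":0,"gripper":-0.1}]'

```text
time: 13.85
eef_pos: [0.6043, 0.2689, 0.049]
tcp_rot: [0.808, 0.589, 0.0, 0.0]
contact_force: [-0.2, -0.3, -0.4]
opening: 0.583
finger_force: 32.3
```

Call:
jog_arm --increments '[{"dx":0,"dy":0,"dz":-0.005,"ax":0,"ay":0,"az":0,"gripper":-0.1},{"dx":0,"dy":0,"dz":-0.01,"ax":0,"ay":0,"az":0,"gripper":-0.1},{"dx":0,"dy":0,"dz":-0.01,"ax":0,"ay":0,"az":0,"gripper":-0.1}]'

```text
time: 14.15
eef_pos: [0.6043, 0.2689, 0.0482]
tcp_rot: [0.808, 0.589, 0.0, 0.0]
contact_force: [-0.6, -1.4, 2.7]
opening: 0.582
finger_force: 32.5
```

Call:
jog_arm --increments '[{"dx":0,"dy":0,"dz":0,"ax":0,"ay":0,"az":0,"gripper":0.4},{"dx":0,"dy":0,"dz":0,"ax":0,"ay":0,"az":0,"gripper":0.8},{"dx":0,"dy":0,"dz":0,"ax":0,"ay":0,"az":0,"gripper":1},{"dx":0,"dy":0,"dz":0.1,"ax":0,"ay":0,"az":0,"gripper":1},{"dx":0,"dy":0,"dz":0.4,"ax":0,"ay":0,"az":0,"gripper":1},{"dx":0,"dy":0,"dz":0.7,"ax":0,"ay":0,"az":0,"gripper":1},{"dx":0,"dy":0,"dz":0.9,"ax":0,"ay":0,"az":0,"gripper":1},{"dx":-0.2,"dy":0,"dz":0.9,"ax":0,"ay":0,"az":0,"gripper":1},{"dx":-0.5,"dy":0.1,"dz":0.9,"ax":0,"ay":0,"az":0.04,"gripper":1},{"dx":-0.7,"dy":0.2,"dz":0.9,"ax":0,"ay":0,"az":0.08,"gripper":1}]'

```text
time: 15.15
eef_pos: [0.5187, 0.2929, 0.1566]
tcp_rot: [0.769, 0.639, 0.0, -0.0]
contact_force: [-0.0, 0.1, -0.3]
opening: 0.999
finger_force: 0.0
```

Call:
jog_arm --increments '[{"dx":-0.3,"dy":0.1,"dz":0,"ax":0,"ay":0,"az":0,"gripper":1},{"dx":-0.54,"dy":0.11,"dz":0,"ax":0,"ay":0,"az":0,"gripper":1},{"dx":-0.54,"dy":0.11,"dz":0,"ax":0,"ay":0,"az":0,"gripper":1},{"dx":-0.54,"dy":0.11,"dz":0,"ax":0,"ay":0,"az":0,"gripper":1},{"dx":-0.54,"dy":0.11,"dz":0,"ax":0,"ay":0,"az":0,"gripper":1}]'

```text
time: 15.65
eef_pos: [0.4564, 0.3061, 0.1565]
tcp_rot: [0.77, 0.639, 0.001, 0.0]
contact_force: [0.3, 0.1, -0.5]
opening: 0.997
finger_force: 0.0
```

Run:
```python
from h import *
t=grab('top'); P=cloud(t); Z=cv2.medianBlur(P[...,2].astype(np.float32),3)
g=get_state(); R=g['tcp_rot']; print(g['qpos'].round(3),g['eef_pos'].round(4),'yaw ty',np.degrees(2*np.arctan2(R[1],R[0]))-90)
q=box(t,P,(189,160),(16,14))&(Z>.04); print('carton1',rect(t,q,.056),np.median(P[q][:,2]))
```

```text
[ 0.406  0.117  1.968 -0.     1.055  0.592] [0.4565 0.306  0.1563] yaw ty -10.650094717623304
carton1 (array([601.3, 267.7,  69.4,  51.9,  71.6]), array([188.03703704, 160.7037037 ])) 0.05560083039415464
```

Call:
jog_arm --increments '[{"dx":0,"dy":0,"dz":-0.3,"ax":0,"ay":0,"az":0,"gripper":1},{"dx":0,"dy":0,"dz":-0.6,"ax":0,"ay":0,"az":0,"gripper":1},{"dx":0,"dy":0,"dz":-0.8,"ax":0,"ay":0,"az":0,"gripper":1},{"dx":0,"dy":0,"dz":-0.91,"ax":0,"ay":0,"az":0,"gripper":1},{"dx":0,"dy":0,"dz":-0.91,"ax":0,"ay":0,"az":0,"gripper":1},{"dx":0,"dy":0,"dz":-0.91,"ax":0,"ay":0,"az":0,"gripper":1}]'

```text
time: 16.3
eef_pos: [0.4564, 0.3063, 0.0472]
tcp_rot: [0.77, 0.639, 0.001, 0.0]
contact_force: [-0.1, -0.1, 0.3]
opening: 0.997
finger_force: 0.0
```

Call:
jog_arm --increments '[{"dx":0,"dy":0,"dz":0,"ax":0,"ay":0,"az":0,"gripper":0.5},{"dx":0,"dy":0,"dz":0,"ax":0,"ay":0,"az":0,"gripper":0.3},{"dx":0,"dy":0,"dz":0,"ax":0,"ay":0,"az":0,"gripper":0.2},{"dx":0,"dy":0,"dz":0,"ax":0,"ay":0,"az":0,"gripper":0.1},{"dx":0,"dy":0,"dz":0,"ax":0,"ay":0,"az":0,"gripper":0},{"dx":0,"dy":0,"dz":0,"ax":0,"ay":0,"az":0,"gripper":-0.1},{"dx":0,"dy":0,"dz":0,"ax":0,"ay":0,"az":0,"gripper":-0.1}]' --force 40

```text
time: 17.0
eef_pos: [0.4578, 0.3067, 0.0487]
tcp_rot: [0.769, 0.639, 0.003, 0.001]
contact_force: [3.0, -1.0, 5.2]
opening: 0.577
finger_force: 43.4
```

Call:
jog_arm --increments '[{"dx":0,"dy":0,"dz":0.05,"ax":0,"ay":0,"az":0,"gripper":-0.1},{"dx":0,"dy":0,"dz":0.15,"ax":0,"ay":0,"az":0,"gripper":-0.1},{"dx":0,"dy":0,"dz":0.25,"ax":0,"ay":0,"az":0,"gripper":-0.1},{"dx":0,"dy":0,"dz":0.25,"ax":0,"ay":0,"az":0,"gripper":-0.1},{"dx":0,"dy":0,"dz":0.25,"ax":0,"ay":0,"az":0,"gripper":-0.1}]'

```text
time: 17.5
eef_pos: [0.455, 0.3061, 0.0766]
tcp_rot: [0.769, 0.639, 0.0, -0.0]
contact_force: [-0.9, 0.3, -5.6]
opening: 0.58
finger_force: 42.7
```

Run:
```python
from h import *
f=[]
for i in range(4): t=grab('top'); f.append(get_state()['contact_force'][2])
g=get_state(); print(np.round(f,2),np.mean(f),g['eef_pos'].round(4),g['opening'])
# case: bay location. rim and bay floor
P=cloud(t); Z=cv2.medianBlur(P[...,2].astype(np.float32),3)
m=(abs(P[...,0]-.57)<.13)&(abs(P[...,1]+.235)<.15)
r=m&(Z>.080)&(Z<.11); print('rim',rect(t,r,.092),r.sum())
Q=P[m&(Z>.086)&(Z<.1)][:,:2]
c,(w,h),a=cv2.minAreaRect((Q*1000).astype(np.float32)); print('rim cloud',c,w,h,a)
f=m&(abs(Z-.008)<.006)&(P[...,1]<-.2); hull=cv2.morphologyEx(r.astype(np.uint8),cv2.MORPH_CLOSE,np.ones((25,25)))
f=f&(cv2.erode(hull,np.ones((3,3)))>0); print('floor',rect(t,f,.008),f.sum(),P[f].mean(0).round(4))
a=np.clip(cv2.resize(t['frame'][140:200,285:365],None,fx=8,fy=8,interpolation=cv2.INTER_CUBIC)*1.5,0,255).astype(np.uint8); cv2.imwrite('pics/bay.png',a)
```

```text
[-6.02 -4.82 -5.22 -4.66] -5.1788937243374065 [0.4547 0.3058 0.0756] 0.5761016781343165
rim (array([ 569.5, -237.7,  197.4,  130.7,  -83.6]), array([330.95555556, 168.14444444])) 488
rim cloud (569.9409790039062, -238.070556640625) 130.65960693359375 197.60183715820312 6.618104934692383Traceback (most recent call last):
  File "<stdin>", line 12, in <module>
  File "h.py", line 19, in rect
    k=max(k,key=cv2.contourArea).reshape(-1,2)
      ~~~^^^^^^^^^^^^^^^^^^^^^^^
ValueError: max() iterable argument is empty
```

It weighs about 5 N, so this is the full one. The rim rectangle is 197 x 131 mm with its centre at (0.5695, -0.238) and yaw 6.5°. I'll lift clear and cross-check with the scene camera.

Call:
jog_arm --increments '[{"dx":0,"dy":0,"dz":0.3,"ax":0,"ay":0,"az":0,"gripper":-0.1},{"dx":0,"dy":0,"dz":0.6,"ax":0,"ay":0,"az":0,"gripper":-0.1},{"dx":0,"dy":0,"dz":0.9,"ax":0,"ay":0,"az":0,"gripper":-0.1},{"dx":0,"dy":0,"dz":1,"ax":0,"ay":0,"az":0.04,"gripper":-0.1},{"dx":0,"dy":0,"dz":1,"ax":0,"ay":0,"az":0.08,"gripper":-0.1},{"dx":0,"dy":0,"dz":1,"ax":0,"ay":0,"az":0.08,"gripper":-0.1}]'

```text
time: 18.3
eef_pos: [0.4551, 0.306, 0.1965]
tcp_rot: [0.728, 0.686, 0.0, 0.0]
contact_force: [-0.5, -0.5, -4.9]
opening: 0.579
finger_force: 44.8
```

Run:
```python
from h import *
s=grab('scene'); P=cloud(s); Z=cv2.medianBlur(P[...,2].astype(np.float32),3)
m=(abs(P[...,0]-.57)<.13)&(abs(P[...,1]+.235)<.15)
r=m&(Z>.082)&(Z<.11); print('rim scene',rect(s,r,.092),r.sum(),np.median(P[r][:,2]))
g=get_state(); print(g['eef_pos'].round(4),g['tcp_rot'].round(4))
```

```text
rim scene (array([ 567.2, -245.2,  187.7,  130.3,  -84.1]), array([298.24107143, 150.15178571])) 177 0.09084878240246108
[0.4548 0.3058 0.1957] [ 7.283e-01  6.853e-01 -6.000e-04 -3.000e-04]
```

Call:
jog_arm --increments '[{"dx":0.05,"dy":-0.15,"dz":0,"ax":0,"ay":0,"az":0.02,"gripper":-0.1},{"dx":0.1,"dy":-0.4,"dz":0,"ax":0,"ay":0,"az":0.05,"gripper":-0.1},{"dx":0.15,"dy":-0.7,"dz":0,"ax":0,"ay":0,"az":0.08,"gripper":-0.1},{"dx":0.19,"dy":-1,"dz":0,"ax":0,"ay":0,"az":0.11,"gripper":-0.1}]'

```text
time: 18.75
eef_pos: [0.4775, 0.1849, 0.1951]
tcp_rot: [0.665, 0.747, -0.001, -0.001]
contact_force: [0.7, -0.3, -4.2]
opening: 0.58
finger_force: 44.6
```

Call:
jog_arm --increments '[{"dx":0.05,"dy":-0.3,"dz":0,"ax":0,"ay":0,"az":0,"gripper":-0.1},{"dx":0.1,"dy":-0.6,"dz":0,"ax":0,"ay":0,"az":0,"gripper":-0.1},{"dx":0.19,"dy":-1,"dz":0,"ax":0,"ay":0,"az":0,"gripper":-0.1}]'

```text
time: 19.05
eef_pos: [0.4998, 0.0655, 0.1951]
tcp_rot: [0.666, 0.746, -0.0, -0.001]
contact_force: [0.6, -0.3, -5.9]
opening: 0.573
finger_force: 44.6
```

Call:
jog_arm --increments '[{"dx":0.05,"dy":-0.3,"dz":0,"ax":0,"ay":0,"az":0,"gripper":-0.1},{"dx":0.1,"dy":-0.6,"dz":0,"ax":0,"ay":0,"az":0,"gripper":-0.1},{"dx":0.19,"dy":-1,"dz":0,"ax":0,"ay":0,"az":0,"gripper":-0.1}]'

```text
time: 19.35
eef_pos: [0.5226, -0.0544, 0.1949]
tcp_rot: [0.666, 0.746, -0.0, -0.002]
contact_force: [1.5, -0.3, -4.9]
opening: 0.576
finger_force: 44.7
```

Call:
jog_arm --increments '[{"dx":0.05,"dy":-0.3,"dz":0,"ax":0,"ay":0,"az":0,"gripper":-0.1},{"dx":0.1,"dy":-0.6,"dz":0,"ax":0,"ay":0,"az":0,"gripper":-0.1},{"dx":0.19,"dy":-0.9,"dz":0,"ax":0,"ay":0,"az":0,"gripper":-0.1},{"dx":0.19,"dy":-0.9,"dz":0,"ax":0,"ay":0,"az":0,"gripper":-0.1}]'

```text
time: 19.75
eef_pos: [0.547, -0.1663, 0.1956]
tcp_rot: [0.668, 0.744, -0.001, 0.001]
contact_force: [0.2, 0.3, -4.2]
opening: 0.579
finger_force: 44.7
```

Call:
jog_arm --increments '[{"dx":0.1,"dy":-0.3,"dz":0,"ax":0,"ay":0,"az":0,"gripper":-0.1},{"dx":0.15,"dy":-0.6,"dz":0,"ax":0,"ay":0,"az":0,"gripper":-0.1},{"dx":0.2,"dy":-0.8,"dz":0,"ax":0,"ay":0,"az":0,"gripper":-0.1},{"dx":0.2,"dy":-0.865,"dz":0,"ax":0,"ay":0,"az":0,"gripper":-0.1},{"dx":0.2,"dy":-0.865,"dz":0,"ax":0,"ay":0,"az":0,"gripper":-0.1},{"dx":0.2,"dy":-0.865,"dz":0,"ax":0,"ay":0,"az":0,"gripper":-0.1}]'

```text
time: 20.35
eef_pos: [0.5699, -0.2644, 0.1953]
tcp_rot: [0.666, 0.746, 0.0, -0.001]
contact_force: [0.2, -0.4, -3.9]
opening: 0.579
finger_force: 44.7
```

Run:
```python
from h import *
g=get_state(); R=g['tcp_rot']; print(g['eef_pos'].round(4),R.round(4),np.degrees(2*np.arctan2(R[1],R[0]))-90)
```

```text
[ 0.5699 -0.2644  0.1953] [ 6.659e-01  7.460e-01  1.000e-04 -1.400e-03] 6.491451810746071
```

Call:
jog_arm --increments '[{"dx":0.013,"dy":-0.04,"dz":0,"ax":0,"ay":0,"az":0,"gripper":-0.1},{"dx":0.013,"dy":-0.04,"dz":-0.15,"ax":0,"ay":0,"az":0,"gripper":-0.1},{"dx":0.013,"dy":-0.04,"dz":-0.3,"ax":0,"ay":0,"az":0,"gripper":-0.1},{"dx":0.013,"dy":-0.04,"dz":-0.45,"ax":0,"ay":0,"az":0,"gripper":-0.1},{"dx":0.013,"dy":-0.04,"dz":-0.45,"ax":0,"ay":0,"az":0,"gripper":-0.1}]'

```text
time: 20.85
eef_pos: [0.5702, -0.2684, 0.1389]
tcp_rot: [0.666, 0.746, -0.0, -0.004]
contact_force: [-1.2, 0.3, -4.7]
opening: 0.581
finger_force: 44.6
```

Call:
jog_arm --increments '[{"dx":0,"dy":0,"dz":-0.15,"ax":0,"ay":0,"az":0,"gripper":-0.1},{"dx":0,"dy":0,"dz":-0.3,"ax":0,"ay":0,"az":0,"gripper":-0.1},{"dx":0,"dy":0,"dz":-0.45,"ax":0,"ay":0,"az":0,"gripper":-0.1},{"dx":0,"dy":0,"dz":-0.55,"ax":0,"ay":0,"az":0,"gripper":-0.1},{"dx":0,"dy":0,"dz":-0.6,"ax":0,"ay":0,"az":0,"gripper":-0.1},{"dx":0,"dy":0,"dz":-0.6,"ax":0,"ay":0,"az":0,"gripper":-0.1}]'

```text
time: 21.45
eef_pos: [0.5723, -0.2705, 0.0707]
tcp_rot: [0.666, 0.746, -0.0, 0.0]
contact_force: [0.9, -0.7, -3.8]
opening: 0.582
finger_force: 44.6
```

Call:
jog_arm --increments '[{"dx":0,"dy":0,"dz":-0.04,"ax":0,"ay":0,"az":0,"gripper":-0.1},{"dx":0,"dy":0,"dz":-0.07,"ax":0,"ay":0,"az":0,"gripper":-0.1},{"dx":0,"dy":0,"dz":-0.09,"ax":0,"ay":0,"az":0,"gripper":-0.1},{"dx":0,"dy":0,"dz":-0.1,"ax":0,"ay":0,"az":0,"gripper":-0.1},{"dx":0,"dy":0,"dz":-0.1,"ax":0,"ay":0,"az":0,"gripper":-0.1}]'

```text
time: 21.95
eef_pos: [0.5745, -0.272, 0.0681]
tcp_rot: [0.665, 0.747, -0.0, 0.002]
contact_force: [-13.3, 8.8, 28.2]
opening: 0.577
finger_force: 55.2
```

Call:
jog_arm --increments '[{"dx":0,"dy":0,"dz":-0.005,"ax":0,"ay":0,"az":0,"gripper":-0.1},{"dx":0,"dy":0,"dz":-0.01,"ax":0,"ay":0,"az":0,"gripper":-0.1},{"dx":0,"dy":0,"dz":-0.01,"ax":0,"ay":0,"az":0,"gripper":-0.1}]'

```text
time: 22.25
eef_pos: [0.5745, -0.272, 0.0681]
tcp_rot: [0.665, 0.747, -0.0, 0.002]
contact_force: [-16.8, 9.8, 34.0]
opening: 0.581
finger_force: 56.1
```

It met something 12 mm too early, with sideways force. I'll back off and look.

Call:
jog_arm --increments '[{"dx":0,"dy":0,"dz":0.15,"ax":0,"ay":0,"az":0,"gripper":-0.1},{"dx":0,"dy":0,"dz":0.2,"ax":0,"ay":0,"az":0,"gripper":-0.1},{"dx":0,"dy":0,"dz":0.2,"ax":0,"ay":0,"az":0,"gripper":-0.1},{"dx":0,"dy":0,"dz":0.2,"ax":0,"ay":0,"az":0,"gripper":-0.1}]'

```text
time: 22.65
eef_pos: [0.5715, -0.2703, 0.08]
tcp_rot: [0.666, 0.746, -0.0, -0.001]
contact_force: [0.1, 0.8, -5.1]
opening: 0.58
finger_force: 46.8
```

Run:
```python
from h import *
g=get_state(); print(g['qpos'].round(3),g['eef_pos'].round(4),g['tcp_rot'].round(4),g['contact_force'].round(1),g['wrist_torque'].round(2))
t=grab('top'); s=grab('scene')
a=cv2.resize(t['frame'][130:210,270:370],None,fx=4,fy=4,interpolation=cv2.INTER_CUBIC); b=cv2.resize(s['frame'][110:190,250:350],None,fx=4,fy=4,interpolation=cv2.INTER_CUBIC)
cv2.imwrite('pics/b1.png',np.clip(np.hstack([a,b])*1.6,0,255).astype(np.uint8))
P=cloud(t); Z=cv2.medianBlur(P[...,2].astype(np.float32),3)
r=(abs(P[...,0]-.57)<.13)&(P[...,1]<-.1)&(P[...,1]>-.40)&(Z>.08)&(Z<.105); print(rect(t,r,.092))
```

```text
[-0.602  0.389  1.795  0.     0.96  -0.715] [ 0.5715 -0.2703  0.08  ] [ 6.66e-01  7.46e-01 -1.00e-04 -7.00e-04] [ 0.1  0.8 -5.1] [-0.01  0.04 -0.01]
(array([ 623.6, -197.1,  128.4,   16.6,  -81.8]), array([314.94444444, 153.34722222]))
```

View pics/b1.png

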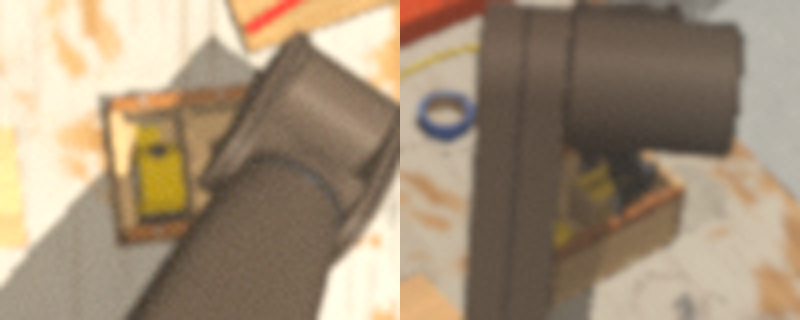

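The case hasn't moved. I'll check how high the carton hangs in the grip.

Run:
```python
from h import *
s=load('scene'); P=cloud(s); hsv=cv2.cvtColor(s['frame'],cv2.COLOR_BGR2HSV)
y=(hsv[...,0]>18)&(hsv[...,0]<34)&(hsv[...,1]>110)&(hsv[...,2]>40)
m=y&(abs(P[...,0]-.57)<.07)&(P[...,1]<-.22)&(P[...,1]>-.33)
print(m.sum()); Q=P[m]; print(np.round(Q[np.argsort(Q[:,1])][::2]*1000).astype(int).tolist())
w=(abs(P[...,0]-.57)<.08)&(P[...,1]<-.2)&(P[...,1]>-.35)&(P[...,2]>0)
v,u=np.where(w&(hsv[...,2]>0)); 
for r in range(145,170,2): print(r,[(c,*np.round(P[r,c]*1000).astype(int)) for c in range(288,322,3)])
```

```text
53
[[566, -278, 79], [578, -273, 96], [581, -271, 82], [573, -270, 95], [554, -270, 86], [563, -269, 91], [569, -268, 87], [574, -267, 83], [581, -265, 85], [560, -263, 85], [567, -262, 85], [581, -260, 80], [571, -258, 90], [585, -256, 91], [567, -256, 88], [581, -254, 90], [554, -253, 88], [562, -253, 88], [541, -252, 68], [583, -250, 89], [562, -247, 90], [559, -246, 81], [568, -246, 86], [577, -246, 91], [564, -244, 84], [569, -241, 86], [576, -234, 91]]
145 [(288, np.int64(184), np.int64(81), np.int64(643)), (291, np.int64(191), np.int64(65), np.int64(629)), (294, np.int64(188), np.int64(56), np.int64(628)), (297, np.int64(183), np.int64(49), np.int64(629)), (300, np.int64(178), np.int64(41), np.int64(629)), (303, np.int64(169), np.int64(37), np.int64(635)), (306, np.int64(166), np.int64(28), np.int64(633)), (309, np.int64(161), np.int64(21), np.int64(635)), (312, np.int64(156), np.int64(14), np.int64(636)), (315, np.int64(150), np.int64(7), np.int64(638)), (318, np.int64(145), np.int64(0), np.int64(639)), (321, np.int64(136), np.int64(-4), np.int64(645))]
147 [(288, np.int64(18
[... 6821 characters left out ...]
4(-330), np.int64(31)), (321, np.int64(524), np.int64(-361), np.int64(2))]
169 [(288, np.int64(158), np.int64(92), np.int64(569)), (291, np.int64(530), np.int64(-191), np.int64(69)), (294, np.int64(504), np.int64(-189), np.int64(94)), (297, np.int64(500), np.int64(-202), np.int64(92)), (300, np.int64(505), np.int64(-223), np.int64(76)), (303, np.int64(502), np.int64(-237), np.int64(72)), (306, np.int64(511), np.int64(-261), np.int64(51)), (309, np.int64(506), np.int64(-275), np.int64(49)), (312, np.int64(508), np.int64(-294), np.int64(37)), (315, np.int64(511), np.int64(-315), np.int64(24)), (318, np.int64(515), np.int64(-336), np.int64(9)), (321, np.int64(513), np.int64(-353), np.int64(3))]
```

The carton hasn't slipped: its top is at 0.087, as expected. The gripper's linkage sticks out about 60 mm to each side, roughly 25 mm above the TCP, and landed on the rim. I'll set the carton down on free bench at about (0.68, -0.10), regrip it higher up, and go in with the closing line along the case's y.

Call:
jog_arm --increments '[{"dx":0,"dy":0,"dz":0.2,"ax":0,"ay":0,"az":0,"gripper":-0.1},{"dx":0,"dy":0,"dz":0.5,"ax":0,"ay":0,"az":0,"gripper":-0.1},{"dx":0,"dy":0,"dz":0.8,"ax":0,"ay":0,"az":0,"gripper":-0.1},{"dx":0,"dy":0,"dz":1,"ax":0,"ay":0,"az":-0.06,"gripper":-0.1},{"dx":0.1,"dy":0.1,"dz":1,"ax":0,"ay":0,"az":-0.15,"gripper":-0.1},{"dx":0.3,"dy":0.3,"dz":1,"ax":0,"ay":0,"az":-0.24,"gripper":-0.1},{"dx":0.5,"dy":0.5,"dz":1,"ax":0,"ay":0,"az":-0.33,"gripper":-0.1},{"dx":0.5,"dy":0.71,"dz":1,"ax":0,"ay":0,"az":-0.42,"gripper":-0.1},{"dx":0.5,"dy":0.71,"dz":1,"ax":0,"ay":0,"az":-0.5,"gripper":-0.1}]'

```text
time: 23.65
eef_pos: [0.6319, -0.1817, 0.1988]
tcp_rot: [0.901, 0.433, -0.001, -0.002]
contact_force: [-0.4, -0.8, -5.2]
opening: 0.577
finger_force: 46.7
```

Call:
jog_arm --increments '[{"dx":0.1,"dy":0.2,"dz":0,"ax":0,"ay":0,"az":-0.09,"gripper":-0.1},{"dx":0.3,"dy":0.4,"dz":0,"ax":0,"ay":0,"az":-0.18,"gripper":-0.1},{"dx":0.4,"dy":0.71,"dz":0,"ax":0,"ay":0,"az":-0.27,"gripper":-0.1},{"dx":0.4,"dy":0.71,"dz":0,"ax":0,"ay":0,"az":-0.36,"gripper":-0.1},{"dx":0.4,"dy":0.71,"dz":0,"ax":0,"ay":0,"az":-0.45,"gripper":-0.1},{"dx":0.4,"dy":0.71,"dz":0,"ax":0,"ay":0,"az":-0.5,"gripper":-0.1},{"dx":0.4,"dy":0.71,"dz":0,"ax":0,"ay":0,"az":-0.5,"gripper":-0.1},{"dx":0.4,"dy":0.71,"dz":0,"ax":0,"ay":0,"az":-0.5,"gripper":-0.1}]'

```text
time: 24.45
eef_pos: [0.6796, -0.1001, 0.1997]
tcp_rot: [0.998, 0.057, -0.001, -0.0]
contact_force: [-0.9, 0.1, -5.0]
opening: 0.582
finger_force: 46.8
```

Run:
```python
from h import *
g=get_state(); R=g['tcp_rot']; print(g['qpos'].round(3),g['eef_pos'].round(4),R.round(4),np.degrees(2*np.arctan2(R[1],R[0]))-90)
t=grab('top'); P=cloud(t); Z=cv2.medianBlur(P[...,2].astype(np.float32),3)
r=(abs(P[...,0]-.57)<.13)&(P[...,1]<-.1)&(P[...,1]>-.40)&(Z>.08)&(Z<.105); print(rect(t,r,.092))
b=box(t,P,(325,169),(40,30)); Q=P[b&(abs(P[...,0]-.573)<.035)&(abs(P[...,1]+.27)<.03)]; print('bay floor',len(Q),np.percentile(Q[:,2],[5,25,50,75,95]).round(4))
```

```text
[-0.294  0.359  1.591  0.     1.194  1.162] [ 0.6796 -0.1001  0.1997] [ 9.983e-01  5.750e-02 -1.000e-03 -4.000e-04] -83.41069266329671
(array([ 569.7, -235.9,  201. ,  131.5,  -83.6]), array([332.16666667, 169.30232558]))
bay floor 281 [0.0041 0.0062 0.008  0.0096 0.0126]
```

The case is in place and the bay floor is empty at 8 mm. Now I'll set the carton down.

Call:
jog_arm --increments '[{"dx":0,"dy":0,"dz":-0.2,"ax":0,"ay":0,"az":0,"gripper":-0.1},{"dx":0,"dy":0,"dz":-0.5,"ax":0,"ay":0,"az":0,"gripper":-0.1},{"dx":0,"dy":0,"dz":-0.8,"ax":0,"ay":0,"az":0,"gripper":-0.1},{"dx":0,"dy":0,"dz":-1,"ax":0,"ay":0,"az":0,"gripper":-0.1},{"dx":0,"dy":0,"dz":-1,"ax":0,"ay":0,"az":0,"gripper":-0.1}]'

```text
time: 25.0
eef_pos: [0.6762, -0.0993, 0.0751]
tcp_rot: [0.998, 0.057, -0.005, -0.002]
contact_force: [-0.5, -0.2, -5.7]
opening: 0.575
finger_force: 46.6
```

Call:
jog_arm --increments '[{"dx":0,"dy":0,"dz":-0.1,"ax":0,"ay":0,"az":0,"gripper":-0.1},{"dx":0,"dy":0,"dz":-0.18,"ax":0,"ay":0,"az":0,"gripper":-0.1},{"dx":0,"dy":0,"dz":-0.22,"ax":0,"ay":0,"az":0,"gripper":-0.1},{"dx":0,"dy":0,"dz":-0.24,"ax":0,"ay":0,"az":0,"gripper":-0.1},{"dx":0,"dy":0,"dz":-0.24,"ax":0,"ay":0,"az":0,"gripper":-0.1}]'

```text
time: 25.5
eef_pos: [0.6801, -0.1002, 0.0525]
tcp_rot: [0.998, 0.057, 0.0, 0.0]
contact_force: [0.1, -0.2, -5.2]
opening: 0.574
finger_force: 46.8
```

Call:
jog_arm --increments '[{"dx":0,"dy":0,"dz":-0.01,"ax":0,"ay":0,"az":0,"gripper":-0.1},{"dx":0,"dy":0,"dz":-0.02,"ax":0,"ay":0,"az":0,"gripper":-0.1},{"dx":0,"dy":0,"dz":-0.025,"ax":0,"ay":0,"az":0,"gripper":-0.1},{"dx":0,"dy":0,"dz":-0.025,"ax":0,"ay":0,"az":0,"gripper":-0.1}]'

```text
time: 25.9
eef_pos: [0.68, -0.1001, 0.0494]
tcp_rot: [0.998, 0.057, 0.0, 0.0]
contact_force: [-0.0, -0.4, -4.4]
opening: 0.579
finger_force: 46.8
```

Call:
jog_arm --increments '[{"dx":0,"dy":0,"dz":-0.005,"ax":0,"ay":0,"az":0,"gripper":-0.1},{"dx":0,"dy":0,"dz":-0.01,"ax":0,"ay":0,"az":0,"gripper":-0.1},{"dx":0,"dy":0,"dz":-0.01,"ax":0,"ay":0,"az":0,"gripper":-0.1}]'

```text
time: 26.2
eef_pos: [0.6801, -0.1002, 0.0489]
tcp_rot: [0.998, 0.057, -0.0, 0.0]
contact_force: [-2.8, 0.5, 0.6]
opening: 0.582
finger_force: 47.3
```

Call:
jog_arm --increments '[{"dx":0,"dy":0,"dz":0,"ax":0,"ay":0,"az":0,"gripper":0.3},{"dx":0,"dy":0,"dz":0,"ax":0,"ay":0,"az":0,"gripper":0.45},{"dx":0,"dy":0,"dz":0,"ax":0,"ay":0,"az":0,"gripper":0.45},{"dx":0,"dy":0,"dz":0.05,"ax":0,"ay":0,"az":0,"gripper":0.45},{"dx":0,"dy":0,"dz":0.1,"ax":0,"ay":0,"az":0,"gripper":0.45},{"dx":0,"dy":0,"dz":0.12,"ax":0,"ay":0,"az":0,"gripper":0.45},{"dx":0,"dy":0,"dz":0.12,"ax":0,"ay":0,"az":0,"gripper":0.45},{"dx":0,"dy":0,"dz":0.12,"ax":0,"ay":0,"az":0,"gripper":0.45}]'

```text
time: 27.0
eef_pos: [0.68, -0.1002, 0.0627]
tcp_rot: [0.998, 0.057, 0.0, 0.0]
contact_force: [0.3, -0.6, -0.5]
opening: 0.726
finger_force: 0.0
```

Call:
jog_arm --increments '[{"dx":0,"dy":0,"dz":0,"ax":0,"ay":0,"az":0,"gripper":0.3},{"dx":0,"dy":0,"dz":0,"ax":0,"ay":0,"az":0,"gripper":0.2},{"dx":0,"dy":0,"dz":0,"ax":0,"ay":0,"az":0,"gripper":0.1},{"dx":0,"dy":0,"dz":0,"ax":0,"ay":0,"az":0,"gripper":0},{"dx":0,"dy":0,"dz":0,"ax":0,"ay":0,"az":0,"gripper":-0.1},{"dx":0,"dy":0,"dz":0,"ax":0,"ay":0,"az":0,"gripper":-0.1}]' --force 55

```text
time: 27.6
eef_pos: [0.68, -0.1001, 0.0625]
tcp_rot: [0.998, 0.057, -0.0, -0.0]
contact_force: [-0.2, -0.6, 1.2]
opening: 0.573
finger_force: 59.6
```

Call:
jog_arm --increments '[{"dx":0,"dy":0,"dz":0.03,"ax":0,"ay":0,"az":0,"gripper":-0.1},{"dx":0,"dy":0,"dz":0.06,"ax":0,"ay":0,"az":0,"gripper":-0.1},{"dx":0,"dy":0,"dz":0.1,"ax":0,"ay":0,"az":0,"gripper":-0.1},{"dx":0,"dy":0,"dz":0.1,"ax":0,"ay":0,"az":0,"gripper":-0.1}]'

```text
time: 28.0
eef_pos: [0.6802, -0.1002, 0.0749]
tcp_rot: [0.998, 0.057, 0.0, 0.0]
contact_force: [0.0, 0.2, -3.6]
opening: 0.571
finger_force: 59.0
```

Run:
```python
from h import *
s=grab('scene'); P=cloud(s); g=get_state(); print(g['eef_pos'].round(4),g['tcp_rot'].round(4),g['contact_force'].round(1),g['wrist_torque'].round(2),g['opening'],g['finger_force'])
# gripper profile along the closing line, in mm from TCP: per height band the extent of |closing offset|
p=g['eef_pos']; d=np.array([.1135,-.9935]); n=np.array([.9935,.1135])
Q=P.reshape(-1,3)-p; u=Q[:,:2]@d*1000; v=Q[:,:2]@n*1000; z=Q[:,2]*1000
for lo in range(-30,110,10):
    k=(z>=lo)&(z<lo+10)&(abs(u)<95)&(abs(v)<50)
    if k.sum()>4: print(lo,k.sum(),np.percentile(u[k],[4,96]).round())
```

```text
[ 0.6801 -0.1002  0.0748] [9.984e-01 5.660e-02 2.000e-04 1.000e-04] [-0.3 -0.4 -5. ] [ 0.02 -0.01 -0.06] 0.5750327689291546 58.99452745914459
40 6 [-61. -51.]
50 7 [-63. -57.]
60 5 [-63. -56.]
70 15 [-68. -51.]
80 8 [-67. -48.]
```

Call:
jog_arm --increments '[{"dx":0,"dy":0,"dz":0.2,"ax":0,"ay":0,"az":0,"gripper":-0.1},{"dx":0,"dy":0,"dz":0.5,"ax":0,"ay":0,"az":0,"gripper":-0.1},{"dx":0,"dy":0,"dz":0.8,"ax":0,"ay":0,"az":0,"gripper":-0.1},{"dx":0,"dy":0,"dz":1,"ax":0,"ay":0,"az":0,"gripper":-0.1},{"dx":-0.1,"dy":-0.15,"dz":1,"ax":0,"ay":0,"az":0,"gripper":-0.1},{"dx":-0.3,"dy":-0.4,"dz":1,"ax":0,"ay":0,"az":0,"gripper":-0.1},{"dx":-0.45,"dy":-0.69,"dz":1,"ax":0,"ay":0,"az":0,"gripper":-0.1},{"dx":-0.45,"dy":-0.69,"dz":1,"ax":0,"ay":0,"az":0,"gripper":-0.1}]'

```text
time: 28.85
eef_pos: [0.6238, -0.1868, 0.1941]
tcp_rot: [0.999, 0.055, -0.001, 0.001]
contact_force: [0.7, 1.1, -4.9]
opening: 0.567
finger_force: 59.0
```

Call:
jog_arm --increments '[{"dx":-0.15,"dy":-0.2,"dz":0,"ax":0,"ay":0,"az":0,"gripper":-0.1},{"dx":-0.3,"dy":-0.45,"dz":0,"ax":0,"ay":0,"az":0,"gripper":-0.1},{"dx":-0.46,"dy":-0.69,"dz":0,"ax":0,"ay":0,"az":0,"gripper":-0.1},{"dx":-0.46,"dy":-0.69,"dz":0,"ax":0,"ay":0,"az":0,"gripper":-0.1},{"dx":-0.46,"dy":-0.69,"dz":0,"ax":0,"ay":0,"az":0,"gripper":-0.1},{"dx":-0.46,"dy":-0.69,"dz":0,"ax":0,"ay":0,"az":0,"gripper":-0.1}]'

```text
time: 29.45
eef_pos: [0.5712, -0.2649, 0.1944]
tcp_rot: [0.998, 0.057, 0.0, -0.0]
contact_force: [-0.6, 0.1, -4.8]
opening: 0.569
finger_force: 59.2
```

Call:
jog_arm --increments '[{"dx":0,"dy":0,"dz":-0.15,"ax":0,"ay":0,"az":0,"gripper":-0.1},{"dx":0,"dy":0,"dz":-0.35,"ax":0,"ay":0,"az":0,"gripper":-0.1},{"dx":0,"dy":0,"dz":-0.55,"ax":0,"ay":0,"az":0,"gripper":-0.1},{"dx":0,"dy":0,"dz":-0.75,"ax":0,"ay":0,"az":0,"gripper":-0.1},{"dx":0,"dy":0,"dz":-0.85,"ax":0,"ay":0,"az":0,"gripper":-0.1},{"dx":0,"dy":0,"dz":-0.93,"ax":0,"ay":0,"az":0,"gripper":-0.1},{"dx":0,"dy":0,"dz":-0.97,"ax":0,"ay":0,"az":0,"gripper":-0.1},{"dx":0,"dy":0,"dz":-0.97,"ax":0,"ay":0,"az":0,"gripper":-0.1},{"dx":0,"dy":0,"dz":-0.97,"ax":0,"ay":0,"az":0,"gripper":-0.1}]'

```text
time: 30.35
eef_pos: [0.5716, -0.2662, 0.0793]
tcp_rot: [0.998, 0.057, 0.001, 0.001]
contact_force: [0.5, 0.2, -4.4]
opening: 0.569
finger_force: 59.1
```

Call:
jog_arm --increments '[{"dx":0,"dy":0,"dz":-0.015,"ax":0,"ay":0,"az":0,"gripper":-0.1},{"dx":0,"dy":0,"dz":-0.03,"ax":0,"ay":0,"az":0,"gripper":-0.1},{"dx":0,"dy":0,"dz":-0.04,"ax":0,"ay":0,"az":0,"gripper":-0.1},{"dx":0,"dy":0,"dz":-0.04,"ax":0,"ay":0,"az":0,"gripper":-0.1}]'

```text
time: 30.75
eef_pos: [0.5706, -0.2657, 0.0731]
tcp_rot: [0.998, 0.057, -0.0, -0.0]
contact_force: [0.2, -0.1, -5.0]
opening: 0.571
finger_force: 59.1
```

Call:
jog_arm --increments '[{"dx":0,"dy":0,"dz":-0.006,"ax":0,"ay":0,"az":0,"gripper":-0.1},{"dx":0,"dy":0,"dz":-0.012,"ax":0,"ay":0,"az":0,"gripper":-0.1},{"dx":0,"dy":0,"dz":-0.012,"ax":0,"ay":0,"az":0,"gripper":-0.1}]'

```text
time: 31.05
eef_pos: [0.5707, -0.2657, 0.0717]
tcp_rot: [0.998, 0.057, -0.0, -0.0]
contact_force: [-0.2, -0.6, -4.0]
opening: 0.568
finger_force: 59.1
```

Call:
jog_arm --increments '[{"dx":0,"dy":0,"dz":-0.005,"ax":0,"ay":0,"az":0,"gripper":-0.1},{"dx":0,"dy":0,"dz":-0.01,"ax":0,"ay":0,"az":0,"gripper":-0.1},{"dx":0,"dy":0,"dz":-0.01,"ax":0,"ay":0,"az":0,"gripper":-0.1}]'

```text
time: 31.35
eef_pos: [0.5708, -0.2657, 0.0706]
tcp_rot: [0.998, 0.057, -0.0, -0.0]
contact_force: [0.0, -0.7, -5.2]
opening: 0.565
finger_force: 59.3
```

Call:
jog_arm --increments '[{"dx":0,"dy":0,"dz":-0.003,"ax":0,"ay":0,"az":0,"gripper":-0.1},{"dx":0,"dy":0,"dz":-0.006,"ax":0,"ay":0,"az":0,"gripper":-0.1},{"dx":0,"dy":0,"dz":-0.006,"ax":0,"ay":0,"az":0,"gripper":-0.1}]'

```text
time: 31.65
eef_pos: [0.5709, -0.2658, 0.0706]
tcp_rot: [0.998, 0.057, -0.0, -0.0]
contact_force: [-2.0, 1.5, -0.8]
opening: 0.57
finger_force: 59.6
```

The carton is on the floor at the expected height. I'll open a little and rise.

Call:
jog_arm --increments '[{"dx":0,"dy":0,"dz":0,"ax":0,"ay":0,"az":0,"gripper":0.2},{"dx":0,"dy":0,"dz":0,"ax":0,"ay":0,"az":0,"gripper":0.28},{"dx":0,"dy":0,"dz":0,"ax":0,"ay":0,"az":0,"gripper":0.28}]'

```text
time: 31.95
eef_pos: [0.5715, -0.2663, 0.0708]
tcp_rot: [0.998, 0.057, 0.001, 0.001]
contact_force: [0.0, -0.2, -0.4]
opening: 0.642
finger_force: 0.0
```

Call:
jog_arm --increments '[{"dx":0,"dy":0,"dz":0.05,"ax":0,"ay":0,"az":0,"gripper":0.28},{"dx":0,"dy":0,"dz":0.15,"ax":0,"ay":0,"az":0,"gripper":0.28},{"dx":0,"dy":0,"dz":0.35,"ax":0,"ay":0,"az":0,"gripper":0.28},{"dx":0,"dy":0,"dz":0.7,"ax":0,"ay":0,"az":0,"gripper":0.28},{"dx":0,"dy":0,"dz":1,"ax":0,"ay":0,"az":0,"gripper":0.28},{"dx":0,"dy":0,"dz":1,"ax":0,"ay":0,"az":0,"gripper":0.28}]'

```text
time: 32.55
eef_pos: [0.5742, -0.2679, 0.1991]
tcp_rot: [0.998, 0.057, 0.006, 0.005]
contact_force: [1.3, -0.2, 0.7]
opening: 0.636
finger_force: 0.0
```

Call:
jog_arm --increments '[{"dx":-0.3,"dy":-0.5,"dz":0.3,"ax":0,"ay":0,"az":0,"gripper":0.28},{"dx":-0.6,"dy":-1,"dz":0.5,"ax":0,"ay":0,"az":0,"gripper":0.28},{"dx":-0.6,"dy":-1,"dz":0.5,"ax":0,"ay":0,"az":0,"gripper":0.28},{"dx":-0.6,"dy":-1,"dz":0.5,"ax":0,"ay":0,"az":0,"gripper":0.28}]'

```text
time: 32.95
eef_pos: [0.4972, -0.3909, 0.254]
tcp_rot: [0.999, 0.054, 0.002, 0.003]
contact_force: [0.3, 0.3, 1.4]
opening: 0.637
finger_force: 0.0
```

Call:
jog_arm --increments '[{"dx":-0.3,"dy":-0.5,"dz":0,"ax":0,"ay":0,"az":0,"gripper":0.28},{"dx":-0.6,"dy":-1,"dz":0,"ax":0,"ay":0,"az":0,"gripper":0.28},{"dx":-0.6,"dy":-1,"dz":0,"ax":0,"ay":0,"az":0,"gripper":0.28},{"dx":-0.6,"dy":-1,"dz":0,"ax":0,"ay":0,"az":0,"gripper":0.28}]'

```text
time: 33.35
eef_pos: [0.4241, -0.5091, 0.2495]
tcp_rot: [0.999, 0.054, -0.0, 0.0]
contact_force: [-0.1, -0.0, 0.2]
opening: 0.64
finger_force: 0.0
```

Run:
```python
from h import *
t=grab('top'); P=cloud(t); Z=cv2.medianBlur(P[...,2].astype(np.float32),3)
g=get_state(); print(g['time'],g['eef_pos'].round(3),g['contact_force'].round(1))
r=(abs(P[...,0]-.57)<.13)&(P[...,1]<-.1)&(P[...,1]>-.40)&(Z>.08)&(Z<.105); print('rim',rect(t,r,.092))
hsv=cv2.cvtColor(t['frame'],cv2.COLOR_BGR2HSV)
y=(hsv[...,0]>18)&(hsv[...,0]<34)&(hsv[...,1]>150)&(abs(P[...,0]-.571)<.06)&(P[...,1]<-.215)&(P[...,1]>-.32)&(Z>.04)&(Z<.08)
print('carton in bay',rect(t,y,.064),np.median(P[y][:,2]))
a=cv2.resize(t['frame'][110:240,150:380],None,fx=3.4,fy=3.4,interpolation=cv2.INTER_CUBIC)
cv2.imwrite('pics/end.png',np.clip(a*1.4,0,255).astype(np.uint8))
```

```text
33.4 [ 0.426 -0.507  0.249] [ 0.1 -0.2  0.1]
rim (array([ 569.6, -237.8,  197.3,  130.7,  -83.6]), array([330.87732342, 168.19702602]))
carton in bay (array([ 569.7, -265.6,   59.6,   38.9,    6.3]), array([332.25531915, 169.68085106])) 0.06437831529892213
```

View pics/end.png

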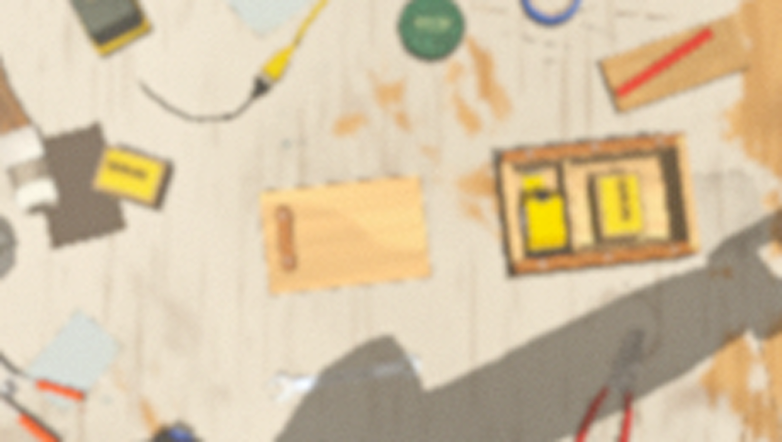

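The final picture shows the lid flat with the batten up at (345,235) and the full carton upright in the bay at (617,205), its top at 64 mm. The other carton stands at (132,175), and the case hasn't moved.

```bash
python3 -c "
from plant import job
print(job.sign_off())"
```

```text
the job is handed in; nothing more can be done
None
```

I handed the job in at about 33 s: the lid is drawn and lying flat with the batten up, the full carton (about 5 N) is upright in the case's empty bay, the empty one stands on the bench, and the case is where it was. On the first try at the bay the gripper's linkage landed on the case rim: the last reading was 34 N vertical (about 39 N in total) against the 40 N limit, and a brief higher peak is possible. I then regripped the carton and placed it cleanly.

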